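# Squeeze and clip terminal carriers onto a busbar

### The arm

A 7-joint arm with a two-finger parallel gripper is mounted at the origin on the work surface. World frame = base frame: x ahead of the robot, y to its left, z up, the work surface at z = 0. Lengths are in mm, angles in rad, forces in N, time in s.
With the tool pointing down it reaches from about 350 to 775 mm from the base axis. Payload 3.1 kg.
Tool frame: the origin (TCP) lies midway between the tips of the shut fingers; the grasp point (between the pads) lies 19 mm behind it; z points along the fingers, y is the line along which they close (so a half turn about z gives the same grasp; the last joint's range is limited). The gripper opens to 85 mm and grips with 20 to 120 N. Pads are 22 mm wide; open, the fingers measure 114 mm over their backs; the gripper's body (76 mm by 85 mm) begins 54 mm behind the grasp point. The pads swing forward as they close: fully open they stand 13 mm farther back than shut.
Start: joints at [1.275, 0.311, 0.014, 1.512, -0.004, 1.319, -0.027], TCP at [138.129, -532.389, 231.304] pointing down, gripper open.
Joint ranges: [-2.7, 2.7], [-0.3, 1.91], [-1.27, 1.3], [0.12, 2.57], [-1.44, 4.58], [0.2, 2.03], [-3.05, 3.05]. Speed limits (rad/s): [2.79, 2.79, 3.14, 3.14, 3.14, 3.14, 3.14].

### API

Orientations are given as a rotation vector (axis times angle).
In Python, from rig import robot gives the robot as it stands.
- The arm moves only by the tool move_arm, never from a script. Its argument "increments" is a list of rows, each an object with "dp": the shift along the tool's x, y, z normalised to -1 to 1, where 1 is 0.05 m, a list of three; "dr": the turn, a rotation vector about the tool's x, y, z normalised to -1 to 1, where 1 is pi rad, a list of three; "gripper": the closure, from -1 (fully open) to 1 (shut). In form: [{"dp": [tx, ty, tz], "dr": [wx, wy, wz], "gripper": gripper}, ...]. A call has 1 to 20 rows; each row shifts and turns the commanded pose from where the row before left it, along the tool's axes as they then stand; what a row does not reach is not made up. A row lasts 1/8 s, in which the tool goes at most 62.5 mm and 10.7 degrees, less where a joint would pass 70% of its speed; a pose out of reach is approached as far as the arm can. A call with a number of a shift or a turn outside -1 to 1 is refused whole. A call with a gripper value outside its range is refused whole. The fingers move at their own pace and stop on an object; "force" is the grip in N (left out, the last holds). Time passes only in rows, so rows that do not move let the fingers close. It gives the time, the measured TCP pose, the force, the opening and the grip force at its end, in the units of the state.
- robot.get_state(): the state, without advancing time (a new reading comes with each control period).
- robot.grab_frame(name): name is "side" or "top"; returns a dict with "color" (400x640x3 uint8, red, green, blue), "fx", "fy", "cx", "cy" (pixels), "extrinsics" (4x4, takes a point from camera to world coordinates). Camera axes: x right, y up, looking along -z (the intrinsics and any distortion apply to the point x, -y, -z); pixel columns grow to the right and rows downward; lengths in mm; the calibration is good to about 2 mm. A picture is of the moment at which its call begins. There is no depth.
- robot.hand_in(): hands the job in; it is judged then, once.
The state is a dict: "time_s": time; "joint_positions": joint angles; "qd": joint speeds; "joint_torque": joint torques, N m; "ee_pos": TCP position; "tcp_rot": TCP orientation; "force": force on the tool from outside, world axes, zero at the start; "ft_torque": the same for the moment, N m; "finger_gap": opening from 0.0 (shut) to 1.0 (fully open); "gripper_force": force on a finger pad.
Only numpy, scipy, OpenCV 4.12 (cv2) and the standard library are available. Lean on these libraries where they do the work, as an engineer would, in place of code of your own. Each camera call takes 0.05 s, during which the arm holds its last target. There are 200 camera calls.

### The job

Stand every black terminal carrier from the mat on the bonding fixture, each centred at a copper lug of its own with its upright plate facing the lug, then push the treadle fully down and hold it there for a good second so that the squeeze bar sets them all flush, and let it come up. Only then put a spring clip from the rail over the top edge of each carrier and its lug, near the middle, so that its jaws hold the two together. Leave the cells, the tape and the screwdriver where they are.

Things in the scene. Friction and masses are not known exactly. Their poses are not given: they have to be found in the camera images.
- fixture: Bonding fixture on the table: bed 20 mm high carrying a copper busbar with four upright lugs. Origin on the table below the lugs' front faces, midway along their row; y along the row, +x from the loading side to the lugs; carriers stand on the -x side. A squeeze bar (top 37 mm above the table) along the -x edge leaves 56 mm in front of the lugs; the treadle moves it 15.5 mm towards them.
- treadle (a joint): Sprung treadle at the +y end of the fixture, which drives the squeeze bar in proportion: 0 at rest (up), 0.35 rad on its stop; springs back when let go. It takes about 5 N on the pad to start and 10 to 15 N to reach the stop; at the stop the bar has pushed the carriers' feet until their plates touch the lugs.
- treadle_pad (a point): The place to press: middle of the treadle's rubber top, 85 mm from its hinge, about 90 mm above the table at rest and 30 mm lower at the stop. The treadle is 80 mm (y) x 115 mm; its hinge lies along the fixture's y, on the +x side, 70 mm above the table.
- carrier0: Black moulded L-shaped terminal carrier, 120 g: foot 40 (x) x 44 (y) x 18 mm high with a brass insert; on its back (+x) edge an upright plate 8 mm thick (x 12 to 20), 44 mm wide, top 75 mm above the underside. Origin: centre of the underside; x from the foot's front to the plate; z up. Stands on the grey mat at the start. Hold it from above by the side edges of the plate, 44 mm apart.
- spot0 (a point): Place for a carrier's origin on the bed: 20 mm in front (fixture -x) of the middle of a lug's front face, 20 mm above the table. Axes as the fixture's. The lug is 30 mm wide, 6 mm thick (x = 20 to 26 mm from here), 75 mm high, level with a carrier's top; lug and plate are 14 mm thick together.
- clip0: Steel spring clip like a large clothes-peg, 24 mm wide (y), 70 g. Origin on the hinge pin; z up (handles up, jaws down); handles and jaws open along x. At the start it bites the 14 mm thick upright bar of the parking rail, its pin 16 mm above the bar's top, 86 mm above the table. The handles reach 41 mm above the pin, 51 mm over their outsides at the top.
- clip1: The same kind of clip. Squeezed along x to the stop (about 16 N per finger, grip 34 mm above the pin), the handles stand parallel, 28 mm over their outsides, up to 46 mm above the pin, and the jaws gape 31 mm. The bite pads lie 20 to 34 mm below the pin; let go, they close with about 14 N, and are parallel on 14 mm of material.
- clip0_l (a joint): Turn of each half of clip0, rad: 0 when holding 14 mm, 0.26 squeezed fully open, negative when holding less, -0.2 shut on nothing.
- carrier1: The same kind of carrier. (One of the four carriers may be absent.)
- spot1 (a point): The same point at another lug; the four are 82 mm apart along y. White locating blocks 18 mm high stand on the bed 26 mm to either side of each spot, leaving 52 mm for a carrier's foot.
- clip1_l (a joint): The same for clip1.
- carrier2: The same kind of carrier. (One of the four carriers may be absent.)
- spot2 (a point): The same point at another lug; the four are 82 mm apart along y. White locating blocks 18 mm high stand on the bed 26 mm to either side of each spot, leaving 52 mm for a carrier's foot.
- clip2: The same kind of clip, on the same rail.
- clip2_l (a joint): The same for clip2.
- carrier3: The same kind of carrier. (One of the four carriers may be absent.)
- spot3 (a point): The same point at another lug; the four are 82 mm apart along y. White locating blocks 18 mm high stand on the bed 26 mm to either side of each spot, leaving 52 mm for a carrier's foot.
- clip3: The same kind of clip, on the same rail.
- clip3_l (a joint): The same for clip3.
- cell_a: Loose steel battery cell, 46 mm across, 80 mm tall, standing; a bystander. Origin at the centre of its underside.
- cell_b: Loose steel battery cell, 46 mm across, 80 mm tall, standing; a bystander. Origin at the centre of its underside.
- cell_c: Loose steel battery cell, 46 mm across, 80 mm tall, standing; a bystander. Origin at the centre of its underside.
- tape: Roll of amber tape lying flat, 84 mm across, 24 mm high; a bystander.
- driver: Screwdriver lying on the table; a bystander.
There are look-alikes about, which are no part of the job. What is shaped like the clip2 but blue is not meant.

How it is judged (in metres and radians):
On the way, in this order (a step that is already met when the one before it is completed fails the run):
1. every carrier stands upright on the fixture at a lug, within 18 mm of its spot ((distance between carrier0 and spot0 below 0.018 m or distance between carrier0 and spot1 below 0.018 m or distance between carrier0 and spot2 below 0.018 m or distance between carrier0 and spot3 below 0.018 m) and angle between each of carrier0, carrier1, carrier2, carrier3's own z axis and vertical below 0.1 rad and (distance between carrier1 and spot0 below 0.018 m or distance between carrier1 and spot1 below 0.018 m or distance between carrier1 and spot2 below 0.018 m or distance between carrier1 and spot3 below 0.018 m) and (distance between carrier2 and spot0 below 0.018 m or distance between carrier2 and spot1 below 0.018 m or distance between carrier2 and spot2 below 0.018 m or distance between carrier2 and spot3 below 0.018 m) and (distance between carrier3 and spot0 below 0.018 m or distance between carrier3 and spot1 below 0.018 m or distance between carrier3 and spot2 below 0.018 m or distance between carrier3 and spot3 below 0.018 m)), for 0.3 s.
2. the treadle is held on its stop for a second (above 0.33 rad) with every carrier flush and centred (within 7 mm of its spot) and no clip on the fixture yet (value of joint treadle above 0.33 rad and (distance between carrier0 and spot0 below 0.007 m or distance between carrier0 and spot1 below 0.007 m or distance between carrier0 and spot2 below 0.007 m or distance between carrier0 and spot3 below 0.007 m) and (distance between carrier1 and spot0 below 0.007 m or distance between carrier1 and spot1 below 0.007 m or distance between carrier1 and spot2 below 0.007 m or distance between carrier1 and spot3 below 0.007 m) and (distance between carrier2 and spot0 below 0.007 m or distance between carrier2 and spot1 below 0.007 m or distance between carrier2 and spot2 below 0.007 m or distance between carrier2 and spot3 below 0.007 m) and (distance between carrier3 and spot0 below 0.007 m or distance between carrier3 and spot1 below 0.007 m or distance between carrier3 and spot2 below 0.007 m or distance between carrier3 and spot3 below 0.007 m) and x of each of clip0, clip1, clip2, clip3 in the frame of fixture below -0.05 m), for 0.8 s.
At the end, for the whole second after the job is handed in: Every carrier is upright and square (0.06 rad) and within 7 mm of a spot, with a released clip whose pin is 2 to 28 mm above the plate's top and within 13 mm of its middle, jaws on plate and lug (clip joint -0.05 to 0.07); the treadle is up ((distance between carrier0 and spot0 below 0.007 m or distance between carrier0 and spot1 below 0.007 m or distance between carrier0 and spot2 below 0.007 m or distance between carrier0 and spot3 below 0.007 m) and angle between each of carrier0, carrier1, carrier2, carrier3's own z axis and vertical below 0.06 rad and angle between the x axis of each of carrier0, carrier1, carrier2, carrier3 and the x axis of fixture, either way round below 0.06 rad and ((z of clip0 in the frame of carrier0 between 0.077 and 0.103 m and y of clip0 in the frame of carrier0 between -0.013 and 0.013 m and x of clip0 in the frame of carrier0 between 0.012 and 0.026 m and value of joint clip0_l between -0.05 and 0.07 rad) or (z of clip1 in the frame of carrier0 between 0.077 and 0.103 m and y of clip1 in the frame of carrier0 between -0.013 and 0.013 m and x of clip1 in the frame of carrier0 between 0.012 and 0.026 m and value of joint clip1_l between -0.05 and 0.07 rad) or (z of clip2 in the frame of carrier0 between 0.077 and 0.103 m and y of clip2 in the frame of carrier0 between -0.013 and 0.013 m and x of clip2 in the frame of carrier0 between 0.012 and 0.026 m and value of joint clip2_l between -0.05 and 0.07 rad) or (z of clip3 in the frame of carrier0 between 0.077 and 0.103 m and y of clip3 in the frame of carrier0 between -0.013 and 0.013 m and x of clip3 in the frame of carrier0 between 0.012 and 0.026 m and value of joint clip3_l between -0.05 and 0.07 rad)) and linear speed of each of carrier0, carrier1, carrier2, carrier3 below 0.02 m/s and (distance between carrier1 and spot0 below 0.007 m or distance between carrier1 and spot1 below 0.007 m or distance between carrier1 and spot2 below 0.007 m or distance between carrier1 and spot3 below 0.007 m) and ((z of clip0 in the frame of carrier1 between 0.077 and 0.103 m and y of clip0 in the frame of carrier1 between -0.013 and 0.013 m and x of clip0 in the frame of carrier1 between 0.012 and 0.026 m and value of joint clip0_l between -0.05 and 0.07 rad) or (z of clip1 in the frame of carrier1 between 0.077 and 0.103 m and y of clip1 in the frame of carrier1 between -0.013 and 0.013 m and x of clip1 in the frame of carrier1 between 0.012 and 0.026 m and value of joint clip1_l between -0.05 and 0.07 rad) or (z of clip2 in the frame of carrier1 between 0.077 and 0.103 m and y of clip2 in the frame of carrier1 between -0.013 and 0.013 m and x of clip2 in the frame of carrier1 between 0.012 and 0.026 m and value of joint clip2_l between -0.05 and 0.07 rad) or (z of clip3 in the frame of carrier1 between 0.077 and 0.103 m and y of clip3 in the frame of carrier1 between -0.013 and 0.013 m and x of clip3 in the frame of carrier1 between 0.012 and 0.026 m and value of joint clip3_l between -0.05 and 0.07 rad)) and (distance between carrier2 and spot0 below 0.007 m or distance between carrier2 and spot1 below 0.007 m or distance between carrier2 and spot2 below 0.007 m or distance between carrier2 and spot3 below 0.007 m) and ((z of clip0 in the frame of carrier2 between 0.077 and 0.103 m and y of clip0 in the frame of carrier2 between -0.013 and 0.013 m and x of clip0 in the frame of carrier2 between 0.012 and 0.026 m and value of joint clip0_l between -0.05 and 0.07 rad) or (z of clip1 in the frame of carrier2 between 0.077 and 0.103 m and y of clip1 in the frame of carrier2 between -0.013 and 0.013 m and x of clip1 in the frame of carrier2 between 0.012 and 0.026 m and value of joint clip1_l between -0.05 and 0.07 rad) or (z of clip2 in the frame of carrier2 between 0.077 and 0.103 m and y of clip2 in the frame of carrier2 between -0.013 and 0.013 m and x of clip2 in the frame of carrier2 between 0.012 and 0.026 m and value of joint clip2_l between -0.05 and 0.07 rad) or (z of clip3 in the frame of carrier2 between 0.077 and 0.103 m and y of clip3 in the frame of carrier2 between -0.013 and 0.013 m and x of clip3 in the frame of carrier2 between 0.012 and 0.026 m and value of joint clip3_l between -0.05 and 0.07 rad)) and (distance between carrier3 and spot0 below 0.007 m or distance between carrier3 and spot1 below 0.007 m or distance between carrier3 and spot2 below 0.007 m or distance between carrier3 and spot3 below 0.007 m) and ((z of clip0 in the frame of carrier3 between 0.077 and 0.103 m and y of clip0 in the frame of carrier3 between -0.013 and 0.013 m and x of clip0 in the frame of carrier3 between 0.012 and 0.026 m and value of joint clip0_l between -0.05 and 0.07 rad) or (z of clip1 in the frame of carrier3 between 0.077 and 0.103 m and y of clip1 in the frame of carrier3 between -0.013 and 0.013 m and x of clip1 in the frame of carrier3 between 0.012 and 0.026 m and value of joint clip1_l between -0.05 and 0.07 rad) or (z of clip2 in the frame of carrier3 between 0.077 and 0.103 m and y of clip2 in the frame of carrier3 between -0.013 and 0.013 m and x of clip2 in the frame of carrier3 between 0.012 and 0.026 m and value of joint clip2_l between -0.05 and 0.07 rad) or (z of clip3 in the frame of carrier3 between 0.077 and 0.103 m and y of clip3 in the frame of carrier3 between -0.013 and 0.013 m and x of clip3 in the frame of carrier3 between 0.012 and 0.026 m and value of joint clip3_l between -0.05 and 0.07 rad)) and value of joint treadle below 0.05 rad); the robot touches nothing.
It fails at once if a cell, the tape or the screwdriver is moved by more than 25 mm (distance of any of cell_a, cell_b, cell_c, tape, driver from where it was at the start of the episode above 0.025 m).
Of carrier0, carrier1, carrier2, carrier3 only 3 to 4 are there at a start; the rules pass over those that are not, and their reading is None.
At some moment in a run one of carrier0, carrier1, carrier2, carrier3 may be knocked a few centimetres aside while the robot is not near it.
It also fails if it takes over 210 s, if anything falls off the work surface, if the arm or the gripper's body presses on something with over 40 N, if the wrist force passes 120 N, or if a joint passes its speed limit or range.

## Working session

There is one attempt and no reset: what is moved stays moved. The work goes in short steps, Python scripts to look and compute and a tool call to move; the robot and the scene stay as the last step left them, time stands still between calls to the robot, and variables do not carry over. Pictures are saved under pics/ and viewed, at most 14 in all, crops included, and the job is handed in when it is done.

Besides the shell and the picture viewer there is one more tool, called after "Emit:" by a JSON object that holds its "op" and its "data", one argument or row to a line. move_arm: Moves the arm, as the interface text tells. Scaled input: -1 to 1 covers 0.05 m each way for a shift and pi rad each way for a turn. Its arguments: {"type":"object","properties":{"increments":{"type":"array"},"force":{"type":"number"}},"required":["increments"]}

```bash
ls; mkdir -p pics
python3 - <<'E'
from rig import robot
import cv2,numpy as np
for n in("side","top"):
    f=robot.grab_frame(n); cv2.imwrite(f"pics/{n}0.png",f["color"][...,::-1]); print(n,f["fx"],f["fy"],f["cx"],f["cy"],[k for k in f]);print(np.round(f["extrinsics"],3).tolist())
print(robot.get_state())
E
```

```text
pics
side 389.26436752807825 389.26436752807825 323.624117721178 200.9431385708977 ['color', 'fx', 'fy', 'cx', 'cy', 'extrinsics']
[[-0.767, 0.464, -0.443, 41.837], [-0.641, -0.545, 0.54, 536.502], [0.009, 0.699, 0.715, 785.426], [0.0, 0.0, 0.0, 1.0]]
top 455.7448485470948 455.7448485470948 319.80158336227356 201.5015198620945 ['color', 'fx', 'fy', 'cx', 'cy', 'extrinsics']
[[-0.014, 0.982, -0.191, 218.679], [-1.0, -0.017, -0.012, -23.575], [-0.015, 0.19, 0.982, 1387.312], [0.0, 0.0, 0.0, 1.0]]
{'time_s': 0.1, 'joint_positions': array([ 1.27530842,  0.31165122,  0.01397349,  1.51287102, -0.00437509,
        1.3192358 , -0.02721692]), 'qd': array([-3.54667021e-04, -3.36696530e-03, -7.25008208e-04, -4.59795181e-03,
        5.27913062e-04,  3.93920610e-04,  8.39290338e-06]), 'joint_torque': array([ 6.76055442e-04, -3.80856729e+01,  1.46542252e-01, -2.31242359e+01,
        1.23205237e-02,  8.12649523e-03, -9.49735181e-06]), 'ee_pos': array([ 137.94021034, -531.74529151,  230.33702816]), 'tcp_rot': array([-3.11423195e+00, -3.97445721e-01,  5.91290276e-04]), 'force': array([ 0.26181068,  0.22674514, -0.03439346]), 'ft_torque': array([-0.00981336,  0.00251496, -0.03215812]), 'gripper_force': 0.0, 'finger_gap': 0.9965278541650929}
```

View pictures.

View pics/side0.png

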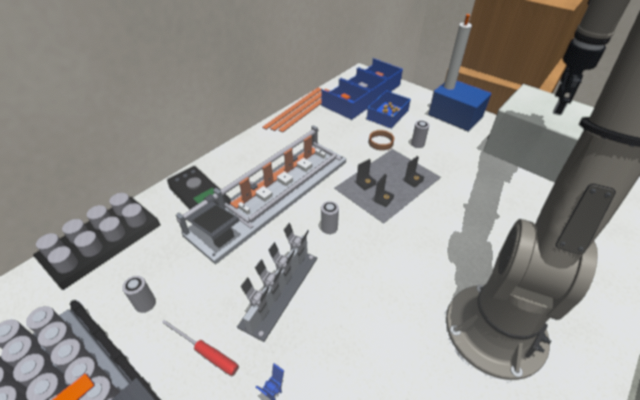

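View pics/top0.png

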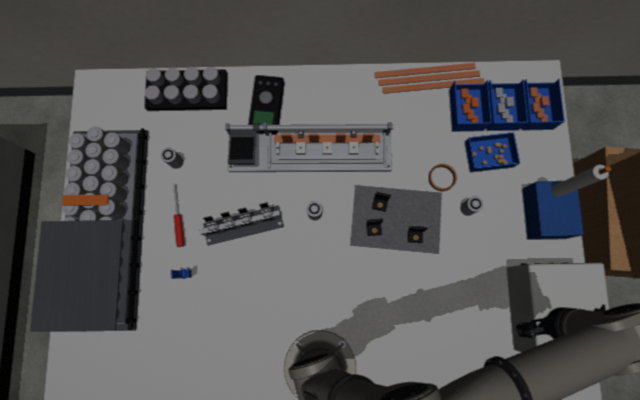

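```bash
cat > h.py <<'E'
import numpy as np, cv2
from rig import robot
def grab(n):
    f=robot.grab_frame(n); f["bgr"]=np.ascontiguousarray(f["color"][...,::-1]); return f
def ray(f,u,v):
    E=np.array(f["extrinsics"]); d=E[:3,:3]@np.array([(u-f["cx"])/f["fx"],-(v-f["cy"])/f["fy"],-1.]); return E[:3,3],d
def onz(f,u,v,z):
    o,d=ray(f,u,v); return o+d*(z-o[2])/d[2]
def tri(fa,pa,fb,pb):
    o1,d1=ray(fa,*pa); o2,d2=ray(fb,*pb); A=np.stack([d1,-d2],1)
    s=np.linalg.lstsq(A,o2-o1,rcond=None)[0]; p,q=o1+s[0]*d1,o2+s[1]*d2
    return (p+q)/2,np.linalg.norm(p-q)
def proj(f,P):
    E=np.array(f["extrinsics"]); c=E[:3,:3].T@(np.asarray(P,float)-E[:3,3]); return np.array([f["cx"]+f["fx"]*c[0]/-c[2],f["cy"]-f["fy"]*c[1]/-c[2]])
def crop(f,x0,y0,x1,y1,k,name):
    im=cv2.resize(f["bgr"][y0:y1,x0:x1],None,fx=k,fy=k,interpolation=cv2.INTER_CUBIC)
    for x in range(x0-x0%-20,x1,20): cv2.putText(im,str(x),(int((x-x0+.5)*k),10),0,.4,(0,0,255)); cv2.line(im,(int((x-x0+.5)*k),12),(int((x-x0+.5)*k),18),(0,0,255))
    for y in range(y0-y0%-20,y1,20): cv2.putText(im,str(y),(0,int((y-y0+.5)*k)),0,.4,(0,0,255)); cv2.line(im,(26,int((y-y0+.5)*k)),(32,int((y-y0+.5)*k)),(0,0,255))
    cv2.imwrite("pics/"+name+".png",im)
E
python3 - <<'E'
from h import *
s=grab("side");t=grab("top")
crop(s,160,110,450,340,2.7,"sc"); crop(t,190,110,450,260,3,"tc")
E
```

```text
(no output)
```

View pics/sc.png

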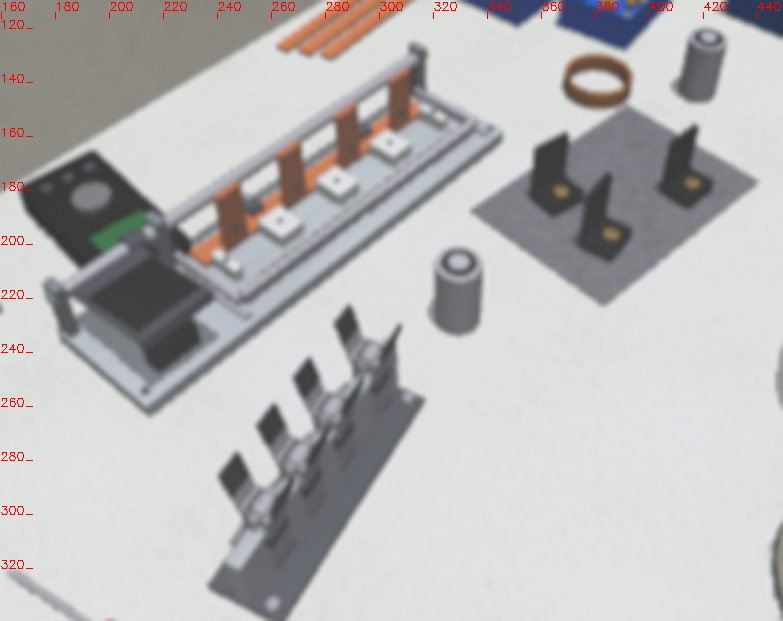

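View pics/tc.png

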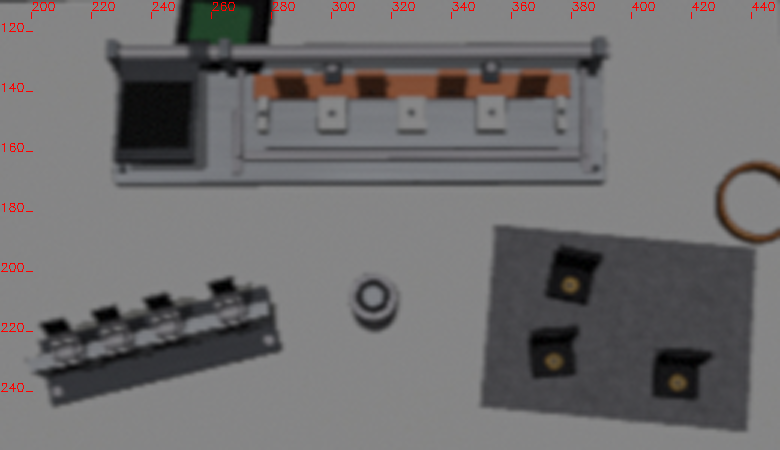

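```bash
cat > m.py <<'E'
from h import *
def polys(f,box,thr,k=4,eps=5):
    x0,y0,x1,y1=box; im=f["bgr"][y0:y1,x0:x1]
    g=cv2.resize(im.max(2),None,fx=k,fy=k,interpolation=cv2.INTER_CUBIC)
    m=(g<thr).astype(np.uint8); m=cv2.morphologyEx(m,cv2.MORPH_CLOSE,np.ones((17,17),np.uint8))
    cs,_=cv2.findContours(m,cv2.RETR_EXTERNAL,cv2.CHAIN_APPROX_NONE); out=[]
    for c in cs:
        if cv2.contourArea(c)<60*k*k: continue
        p=cv2.approxPolyDP(c,eps,True)[:,0]; out.append(((p+.5)/k-.5+[x0,y0]).round(1))
    return out
def brass(f,box):
    x0,y0,x1,y1=box; hsv=cv2.cvtColor(f["bgr"][y0:y1,x0:x1],cv2.COLOR_BGR2HSV)
    m=cv2.inRange(hsv,(10,90,50),(30,255,255)); n,l,st,c=cv2.connectedComponentsWithStats(m)
    return [(st[i,4],(c[i]+[x0,y0]).round(2)) for i in range(1,n) if st[i,4]>3]
E
python3 - <<'E'
from m import *
s=grab("side");t=grab("top")
bs=brass(s,(340,150,440,220));bt=brass(t,(350,185,440,255));print(bs,bt)
for a in bs:
  for b in bt:
    p,e=tri(s,a[1],t,b[1])
    if e<8: print(a[1],b[1],p.round(1),e.round(1))
for n,f,box in(("s",s,(345,140,425,215)),("t",t,(358,188,435,246))):
  g=f["bgr"].max(2)[box[1]:box[3],box[0]:box[2]];print(np.percentile(g,[1,5,10,20,50]))
  for thr in (45,55): 
    for p in polys(f,box,thr): print(n,thr,p.tolist())
E
```

```text
[(np.int32(11), array([416.09, 177.82])), (np.int32(11), array([367.64, 180.91])), (np.int32(11), array([385.73, 196.45]))] [(np.int32(17), array([435.65, 186.88])), (np.int32(27), array([379.74, 204.59])), (np.int32(26), array([374.38, 230.  ])), (np.int32(26), array([415.5, 237. ]))]
[416.09 177.82] [415.5 237. ] [ 371.4 -292.9   17.3] 0.7
[367.64 180.91] [379.74 204.59] [ 472.3 -189.4   17.3] 0.6
[385.73 196.45] [374.38 230.  ] [ 395.4 -169.8   17.8] 2.6
[ 60.  63.  67. 107. 134.]
[ 5. 20. 24. 68. 73.]
t 45 [[409.4, 226.6], [407.4, 231.1], [407.4, 241.1], [421.9, 242.1], [422.4, 232.1], [426.6, 227.4]]
t 45 [[381.6, 218.4], [366.9, 220.4], [367.6, 235.1], [381.1, 233.9]]
t 45 [[376.9, 191.6], [374.1, 194.6], [371.6, 207.9], [384.4, 211.1], [390.1, 195.1]]
t 55 [[408.4, 226.4], [407.1, 241.4], [421.9, 242.6], [422.6, 232.1], [427.1, 227.4], [419.9, 225.6]]
t 55 [[382.1, 218.1], [366.4, 220.1], [367.1, 235.4], [381.6, 233.9]]
t 55 [[376.4, 191.4], [374.1, 193.4], [371.1, 207.9], [384.6, 211.4], [390.6, 195.1]]
```

Run:
```python
from m import *
s=grab("side");t=grab("top")
for n,pts in (("C",[(407.3,241.2),(421.9,242.3)]),("B",[(367.3,235.2),(381.3,233.9)]),("A",[(371.4,207.9),(384.5,211.3)])):
  a,b=[onz(t,*p,18)[:2] for p in pts]; d=b-a
  print(n,(a+b)/2,np.linalg.norm(d),"yaw deg",np.degrees(np.arctan2(d[1],d[0]))+90)
for p in polys(s,(345,140,425,215),95,eps=4): print("s",p.tolist())
for thr in(85,):
  for p in polys(s,(345,140,425,215),thr,eps=4): print("s",thr,p.tolist())
# copper
for n,f,box in(("s",s,(225,130,320,215)),("t",t,(270,130,385,150))):
  x0,y0,x1,y1=box; k=4
  im=cv2.resize(f["bgr"][y0:y1,x0:x1],None,fx=k,fy=k,interpolation=cv2.INTER_CUBIC); hsv=cv2.cvtColor(im,cv2.COLOR_BGR2HSV)
  m=cv2.inRange(hsv,(0,80,30),(20,255,255)); v=hsv[...,2]
  print(n,np.percentile(v[m>0],[5,25,50,75,95]))
  d=(m>0)&(v<(130 if n=="s" else 90)); d=cv2.morphologyEx(d.astype(np.uint8),cv2.MORPH_OPEN,np.ones((9,9),np.uint8))
  cs,_=cv2.findContours(d,cv2.RETR_EXTERNAL,cv2.CHAIN_APPROX_NONE)
  for c in cs:
    if cv2.contourArea(c)>25*16: print(n,((cv2.approxPolyDP(c,5,True)[:,0]+.5)/k-.5+[x0,y0]).round(1).tolist())
# dots
g=t["bgr"].max(2).astype(float)
for u in(300,326,353): 
  w=g[144:151,u-3:u+4]; w=np.clip(np.median(w)-10-w,0,None); yy,xx=np.mgrid[144:151,u-3:u+4]; c=((w*xx).sum()/w.sum(),(w*yy).sum()/w.sum()); print(np.round(c,2),onz(t,*c,38).round(1))
g=s["bgr"].max(2).astype(float)
```

```text
C [ 356.7643989  -289.37185613] 43.66761649011937 yaw deg -5.231784661769595
B [ 380.35714952 -169.50046174] 42.37629162268785 yaw deg 4.4223997377019515
A [ 456.45382494 -183.37538659] 40.953494265528974 yaw deg -15.820306944469891
s [[367.4, 160.1], [358.4, 165.4], [355.1, 181.6], [364.1, 189.6], [371.1, 186.4], [375.1, 186.4], [373.4, 200.1], [385.6, 206.1], [393.1, 196.9], [391.9, 193.4], [384.1, 189.6], [385.9, 174.9], [383.6, 174.4], [378.9, 179.9], [374.9, 179.9], [369.1, 174.6], [369.9, 162.9], [369.1, 160.4]]
s [[416.9, 157.1], [407.9, 162.4], [403.1, 178.6], [404.4, 181.1], [412.9, 186.4], [415.1, 186.4], [422.4, 180.6], [424.4, 180.6], [424.4, 175.9], [415.9, 171.9]]
s 85 [[367.9, 160.1], [358.6, 165.4], [355.9, 181.9], [363.9, 189.1], [371.1, 185.9], [375.6, 185.9], [373.9, 199.9], [385.6, 205.9], [392.9, 196.6], [392.1, 194.1], [383.9, 189.9], [385.6, 175.4], [383.6, 174.9], [378.9, 180.4], [374.9, 180.4], [368.6, 174.6], [369.6, 163.1]]
s 85 [[416.6, 157.1], [408.1, 162.6], [403.6, 178.6], [404.6, 180.9], [413.4, 186.1], [424.4, 180.1], [424.4, 176.1], [415.4, 171.9]]
s
[... 243 characters left out ...]
270.4, 180.6], [267.4, 179.6], [268.4, 177.1], [271.6, 176.9]]
s [[290.6, 151.9], [285.1, 153.9], [285.9, 170.4], [291.4, 167.9], [291.4, 165.9], [288.1, 165.1], [288.6, 162.9], [292.1, 162.6]]
s [[310.6, 138.4], [304.9, 140.6], [304.4, 156.6], [309.6, 154.9], [307.1, 150.9], [310.6, 149.9]]
t [ 43.  59. 115. 128. 130.]
t [[281.4, 135.4], [282.4, 141.9], [292.4, 141.9], [290.4, 135.1]]
t [[362.9, 135.1], [361.9, 141.6], [371.4, 141.4], [372.1, 134.9]]
t [[335.6, 135.6], [335.1, 141.6], [344.6, 141.6], [344.9, 135.1]]
t [[308.4, 135.6], [309.1, 141.6], [318.4, 141.6], [317.9, 135.1]]
[300.11 147.37] [652.   51.5  38. ]
[326.64 147.08] [651.4 -30.5  38. ]
[353.47 147.  ] [ 650.1 -113.2   38. ]
```

Run:
```python
from m import *
s=grab("side");t=grab("top")
S=[[(240.9,183.9),(247.6,180.9)],[(263.9,168.1),(269.9,165.9)],[(285.1,153.9),(290.6,151.9)],[(304.9,140.6),(310.6,138.4)]]
T=[[(281.4,135.4),(290.4,135.1)],[(308.4,135.6),(317.9,135.1)],[(335.6,135.6),(344.9,135.1)],[(362.9,135.1),(372.1,134.9)]]
B=[[282.4,292.4],[309.1,318.4],[335.1,344.6],[361.9,371.4]]
for a,b,c in zip(S,T,B):
  ma,mb=np.mean(a,0),np.mean(b,0); p,e=tri(s,ma,t,mb); print("top",p.round(1),e.round(1),"bottom z20",onz(t,np.mean(c),141.9,20).round(1), "top z95",onz(t,*mb,95).round(1),onz(s,*ma,95).round(1))
# carriers: insert vs. front edge + side top plate corners at z=75
ins={"A":(472.3,-189.4,(-15.8)),"B":(395.4,-169.8,4.4),"C":(371.4,-292.9,-5.2)}
tops={"A":[(358.4,165.2),(367.8,160.0)],"B":[(378.7,180.1),(384.9,174.6)],"C":[(407.9,162.4),(416.8,157.0)]}
for n in ins:
  a,b=[onz(s,*p,75)[:2] for p in tops[n]]; d=b-a; i=np.array(ins[n][:2]); R=np.radians(ins[n][2]); ex=np.array([np.cos(R),np.sin(R)])
  print(n,a.round(1),b.round(1),np.linalg.norm(d).round(1),"yaw",np.degrees(np.arctan2(d[1],d[0])).round(1)+90, "mid rel insert along x,y",(((a+b)/2-i)@ex).round(1),(((a+b)/2-i)@[-ex[1],ex[0]]).round(1))
fe={"A":(456.5,-183.4),"B":(380.4,-169.5),"C":(356.8,-289.4)}
for n in ins: 
  i=np.array(ins[n][:2]); d=np.array(fe[n])-i; print(n,d,np.linalg.norm(d),np.degrees(np.arctan2(d[1],d[0]))%360-180)
# other fixture features top: dark treadle pad, rear rod
```

```text
top [675.5  91.6  87.4] 1.7 bottom z20 [676.5  92.3  20. ] top z95 [672.1  90.4  95. ] [669.6  96.8  95. ]
top [673.8  10.2  88.1] 2.6 bottom z20 [674.9   9.6  20. ] top z95 [670.3   9.3  95. ] [668.9  15.9  95. ]
top [672.  -70.8  88.7] 2.5 bottom z20 [673.3 -72.2  20. ] top z95 [668.7 -71.2  95. ] [667.7 -64.9  95. ]
top [ 670.  -152.3   90.8] 0.6 bottom z20 [ 671.8 -156.1   20. ] top z95 [ 668.2 -152.    95. ] [ 666.5 -148.1   95. ]
A [ 497.7 -171.1] [ 490.8 -206.9] 36.4 yaw -10.900000000000006 mid rel insert along x,y 21.0 6.4
B [ 419.3 -156.8] [ 418.9 -186.3] 29.5 yaw -0.7000000000000028 mid rel insert along x,y 23.5 -3.6
C [ 398.1 -272.1] [ 391.2 -309.6] 38.1 yaw -10.400000000000006 mid rel insert along x,y 23.0 4.1
A [-15.8   6. ] 16.900887550658407 -20.79411495550363
B [-15.    0.3] 15.002999700059986 -1.1457628381751306
C [-14.6   3.5] 15.013660446406766 -13.480889814932823
```

The crops show three black L carriers with brass inserts on the mat, at top (380,204), (374,230), (415,237) and side (368,181), (386,196), (416,178). The inserts triangulate to z = 17.5 mm, against 18 given. There are four grey clips on the rail at top (212–265,205–225).

Could be mistaken for what I want:
- **Clips:** the blue clip at top (181,273) is not meant.
- **Carriers:** the dark box at top (265,100) and the black treadle pad at top (242,149) are not carriers.

The lugs are at top (286/313/340/367,138). The fixture's middle is at about (672,-30.5) and its yaw is about -1°.

```bash
cat > go.py <<'E'
import sys
from h import *
def th():
    from scipy.spatial.transform import Rotation as R
    return R.from_rotvec(robot.get_state()["tcp_rot"]).as_matrix()
def plan(x,y,z,yaw_deg):
    st=robot.get_state(); p=st["ee_pos"]; M=th(); t=np.arctan2(M[1,0],M[0,0]); T=np.radians(yaw_deg)
    dr=-(T-t)/np.pi; d=np.array([x,y,z])-p
    f=lambda a:np.round([(d[0]*np.cos(a)+d[1]*np.sin(a))/50,(d[0]*np.sin(a)-d[1]*np.cos(a))/50,-d[2]/50],3)
    print("t",round(st["time_s"],1),"at",p.round(1),"yaw",np.degrees(t).round(2),"tilt z",M[:,2].round(4),"F",st["force"].round(1),"gap",round(st["finger_gap"],3),round(st["gripper_force"],1))
    print("dr_z total",round(dr,4),"dp in old frame",f(t),"dp in new frame",f(T))
if __name__=="__main__": plan(*map(float,sys.argv[1:5]))
E
python3 go.py 492 -193 180 -15.5
python3 - <<'E'
from m import *
s=grab("side");t=grab("top")
# refine side edges/front edge by line fits on top contours
k=8;box=(358,188,435,246);x0,y0,x1,y1=box
g=cv2.resize(t["bgr"].max(2)[y0:y1,x0:x1],None,fx=k,fy=k,interpolation=cv2.INTER_CUBIC)
m=(g<48).astype(np.uint8);m=cv2.morphologyEx(m,cv2.MORPH_CLOSE,np.ones((35,35),np.uint8))
cs,_=cv2.findContours(m,cv2.RETR_EXTERNAL,cv2.CHAIN_APPROX_NONE)
for n,ins,yw in(("A",(472.3,-189.4),-15),("B",(395.4,-169.8),1),("C",(371.4,-292.9),-9)):
  for c in cs:
    if cv2.contourArea(c)<3000: continue
    P=np.array([onz(t,*q,18)[:2] for q in ((c[:,0]+.5)/k-.5+[x0,y0])]); 
    if np.linalg.norm(P.mean(0)-ins)>25: continue
    a=np.radians(yw); ex=np.array([np.cos(a),np.sin(a)]);ey=np.array([-ex[1],ex[0]]); L=np.stack([(P-ins)@ex,(P-ins)@ey],1)
    fr=L[(L[:,0]<-8)&(abs(L[:,1])<14)]; q=np.polyfit(fr[:,1],fr[:,0],1); print(n,"front yaw",yw-np.degrees(q[0]),"x",q[1])
    for sg in(1,-1):
      sd=L[(abs(L[:,0]+2)<9)&(sg*L[:,1]>15)]; q=np.polyfit(sd[:,0],sd[:,1],1); print("  side",sg,"yaw",yw+np.degrees(q[0]),"y",q[1])
E
```

```text
t 0.5 at [ 138.1 -532.4  231.3] yaw 14.55 tilt z [-0.e+00  1.e-04 -1.e+00] F [ 0.6 -1.   0.3] gap 0.999 0.0
dr_z total 0.1669 dp in old frame [ 8.555 -4.792  1.025] dp in new frame [ 5.006 -8.432  1.025]
A front yaw -12.617984887535858 x -17.83469008433745
  side 1 yaw -14.094496269778222 y 22.768680457877956
  side -1 yaw -14.582425908801582 y -20.809800568134246
B front yaw 2.858451425535807 x -16.735196312150038
  side 1 yaw 5.3945043347926775 y 23.779629611615743
  side -1 yaw 2.653493512826935 y -21.04857425507294
C front yaw -5.137502041532563 x -16.705800406260863
  side 1 yaw -2.860911205648504 y 25.458038250038946
  side -1 yaw -3.7764385227054644 y -20.45007065515836
```

Emit:
{"op": "move_arm", "data": {
  "increments": [
    {"dp":[0,0,0],"dr":[0,0,0.04],"gripper":-1},
    {"dp":[0,0,0],"dr":[0,0,0.04],"gripper":-1},
    {"dp":[0,0,0],"dr":[0,0,0.04],"gripper":-1},
    {"dp":[0,0,0],"dr":[0,0,0.04],"gripper":-1},
    {"dp":[0.37,-0.594,0.07],"dr":[0,0,0],"gripper":-1},
    {"dp":[0.37,-0.594,0.07],"dr":[0,0,0],"gripper":-1},
    {"dp":[0.37,-0.594,0.07],"dr":[0,0,0],"gripper":-1},
    {"dp":[0.37,-0.594,0.07],"dr":[0,0,0],"gripper":-1},
    {"dp":[0.37,-0.594,0.07],"dr":[0,0,0],"gripper":-1},
    {"dp":[0.37,-0.594,0.07],"dr":[0,0,0],"gripper":-1},
    {"dp":[0.37,-0.594,0.07],"dr":[0,0,0],"gripper":-1},
    {"dp":[0.37,-0.594,0.07],"dr":[0,0,0],"gripper":-1},
    {"dp":[0.37,-0.594,0.07],"dr":[0,0,0],"gripper":-1},
    {"dp":[0.37,-0.594,0.07],"dr":[0,0,0],"gripper":-1},
    {"dp":[0.37,-0.594,0.07],"dr":[0,0,0],"gripper":-1},
    {"dp":[0.37,-0.594,0.07],"dr":[0,0,0],"gripper":-1},
    {"dp":[0.37,-0.594,0.07],"dr":[0,0,0],"gripper":-1},
    {"dp":[0.37,-0.594,0.07],"dr":[0,0,0],"gripper":-1},
    {"dp":[0,0,0],"dr":[0,0,0],"gripper":-1}
  ]
}}

```text
time_s: 2.98
ee_pos: [493.5, -189.5, 182.1]
tcp_rot: [-3.116, 0.379, -0.001]
force: [-0.4, -0.5, 0.0]
finger_gap: 1.0
gripper_force: 0.0
```

```bash
python3 go.py 492 -193 41 -14.25
python3 - <<'E'
from m import *
t=grab("top");s=grab("side"); crop(t,330,150,440,260,5,"t_a"); crop(s,330,60,470,220,3,"s_a")
im=np.hstack([cv2.resize(cv2.imread("pics/t_a.png"),(400,400)),cv2.resize(cv2.imread("pics/s_a.png"),(350,400))]);cv2.imwrite("pics/over.png",im)
print(proj(t,[492,-193,180]),proj(s,[492,-193,180]))
E
```

```text
t 3.0 at [ 493.5 -189.5  182.1] yaw -13.89 tilt z [ 0.001   0.0023 -1.    ] F [-0.4 -0.5  0. ] gap 1.0 0.0
dr_z total 0.002 dp in old frame [-0.013  0.076  2.822] dp in new frame [-0.013  0.076  2.822]
[387.58488016 186.28372498] [367.96385433 131.55679149]
```

View pics/over.png

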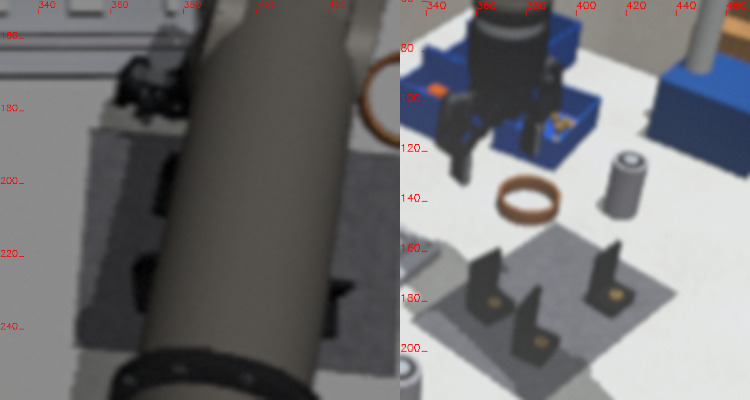

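Emit:
{"op": "move_arm", "data": {
  "increments": [
    {"dp":[-0.013,0.076,0.4],"dr":[0,0,0],"gripper":-1},
    {"dp":[0,0,0.4],"dr":[0,0,0],"gripper":-1},
    {"dp":[0,0,0.4],"dr":[0,0,0],"gripper":-1},
    {"dp":[0,0,0.4],"dr":[0,0,0],"gripper":-1},
    {"dp":[0,0,0.4],"dr":[0,0,0],"gripper":-1},
    {"dp":[0,0,0.4],"dr":[0,0,0],"gripper":-1},
    {"dp":[0,0,0.4],"dr":[0,0,0],"gripper":-1},
    {"dp":[0,0,0],"dr":[0,0,0],"gripper":-1},
    {"dp":[0,0,0],"dr":[0,0,0],"gripper":1},
    {"dp":[0,0,0],"dr":[0,0,0],"gripper":1},
    {"dp":[0,0,0],"dr":[0,0,0],"gripper":1},
    {"dp":[0,0,0],"dr":[0,0,0],"gripper":1},
    {"dp":[0,0,0],"dr":[0,0,0],"gripper":1},
    {"dp":[0,0,0],"dr":[0,0,0],"gripper":1}
  ],
  "force": 40
}}

```text
time_s: 4.82
ee_pos: [491.0, -197.0, 43.5]
tcp_rot: [3.117, -0.389, 0.003]
force: [-0.5, 0.6, 6.2]
finger_gap: 0.502
gripper_force: 40.7
```

```bash
python3 go.py 660 -153.5 190 -1
```

```text
t 4.8 at [ 491.  -197.    43.5] yaw -14.24 tilt z [ 0.0021 -0.0011 -1.    ] F [-0.5  0.6  6.2] gap 0.502 40.7
dr_z total -0.0736 dp in old frame [ 3.063 -1.675 -2.93 ] dp in new frame [ 3.365 -0.929 -2.93 ]
```

Emit:
{"op": "move_arm", "data": {
  "increments": [
    {"dp":[0,0,-0.466],"dr":[0,0,0],"gripper":1},
    {"dp":[0,0,-0.466],"dr":[0,0,-0.0184],"gripper":1},
    {"dp":[0,0,-0.466],"dr":[0,0,-0.0184],"gripper":1},
    {"dp":[0,0,-0.466],"dr":[0,0,-0.0184],"gripper":1},
    {"dp":[0,0,-0.466],"dr":[0,0,-0.0184],"gripper":1},
    {"dp":[0.4155,-0.116,0],"dr":[0,0,0],"gripper":1},
    {"dp":[0.4155,-0.116,0],"dr":[0,0,0],"gripper":1},
    {"dp":[0.4155,-0.116,0],"dr":[0,0,0],"gripper":1},
    {"dp":[0.4155,-0.116,0],"dr":[0,0,0],"gripper":1},
    {"dp":[0.4155,-0.116,0],"dr":[0,0,0],"gripper":1},
    {"dp":[0.4155,-0.116,0],"dr":[0,0,0],"gripper":1},
    {"dp":[0.4155,-0.116,0],"dr":[0,0,0],"gripper":1},
    {"dp":[0.4155,-0.116,0],"dr":[0,0,0],"gripper":1},
    {"dp":[0,0,0],"dr":[0,0,0],"gripper":1},
    {"dp":[0,0,0],"dr":[0,0,0],"gripper":1},
    {"dp":[0,0,0],"dr":[0,0,0],"gripper":1},
    {"dp":[0,0,0],"dr":[0,0,0],"gripper":1}
  ]
}}

```text
time_s: 6.95
ee_pos: [656.4, -153.8, 159.0]
tcp_rot: [3.141, -0.029, -0.0]
force: [-0.2, -0.5, -1.1]
finger_gap: 0.504
gripper_force: 41.2
```

```bash
python3 go.py 658 -153.5 66 -1
python3 - <<'E'
from m import *
s=grab("side");t=grab("top"); crop(s,230,70,390,215,5,"s_b"); print(brass(s,(280,80,360,160)),brass(t,(330,110,420,180)))
for y in (92.5,10.5,-71.5,-153.5): print(proj(s,[671+.0175*(y+30),y,95]),proj(t,[671+.0175*(y+30),y,95]))
E
```

```text
t 7.0 at [ 656.4 -153.8  159. ] yaw -1.05 tilt z [-2.e-04 -5.e-04 -1.e+00] F [-0.2 -0.5 -1.1] gap 0.504 41.2
dr_z total -0.0003 dp in old frame [ 0.032 -0.007  1.86 ] dp in new frame [ 0.032 -0.007  1.86 ]
[(np.int32(9), array([345.22,  95.89])), (np.int32(17), array([310.59, 107.71])), (np.int32(219), array([287.85, 118.31]))] [(np.int32(65), array([351.51, 138.23])), (np.int32(28), array([334.43, 137.86]))]
[244.54980657 180.9464849 ] [285.19948675 134.93948328]
[267.58375759 165.57017185] [312.7425127  134.89327881]
[288.79016081 151.41383826] [340.3369753  134.84698805]
[308.37821757 138.33783179] [367.98301878 134.80061076]
```

View pics/s_b.png

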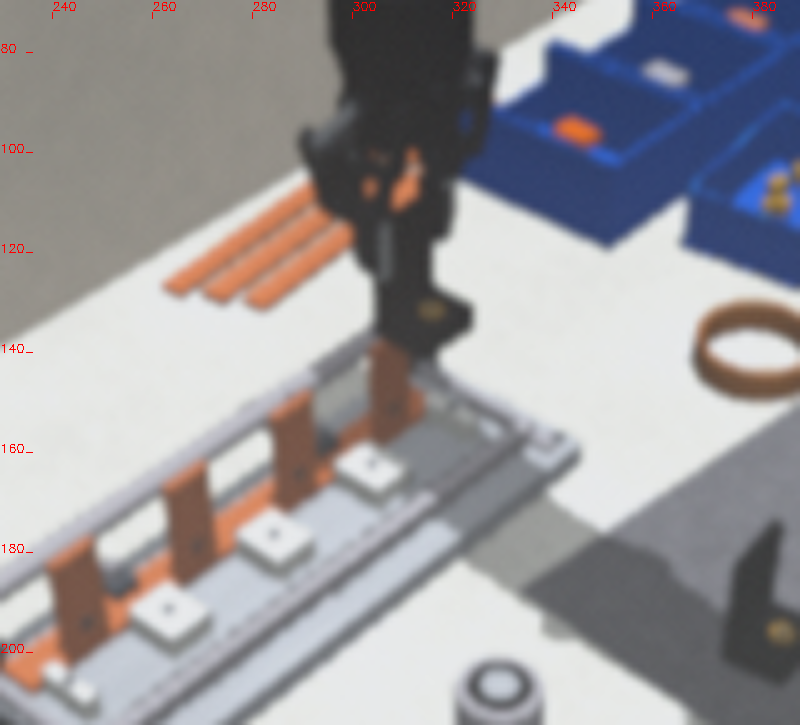

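Run:
```python
from m import *
s=grab("side"); x0,y0=308,124
hsv=cv2.cvtColor(s["bgr"][y0:140,x0:326],cv2.COLOR_BGR2HSV); m=cv2.inRange(hsv,(10,70,40),(30,255,255)); c=np.argwhere(m>0).mean(0)[::-1]+[x0,y0]
print(m.astype(bool).sum(),c,onz(s,*c,133.5))
```

```text
8 [315.625 131.75 ] [ 638.78847455 -151.57254627  133.5       ]
```

Emit:
{"op": "move_arm", "data": {
  "increments": [
    {"dp":[0,0,0.45],"dr":[0,0,0],"gripper":1},
    {"dp":[0,0,0.45],"dr":[0,0,0],"gripper":1},
    {"dp":[0,0,0.4],"dr":[0,0,0],"gripper":1},
    {"dp":[0,0,0.2],"dr":[0,0,0],"gripper":1},
    {"dp":[0,0,0.1],"dr":[0,0,0],"gripper":1},
    {"dp":[0,0,0.1],"dr":[0,0,0],"gripper":1},
    {"dp":[0,0,0.1],"dr":[0,0,0],"gripper":1},
    {"dp":[0,0,0.1],"dr":[0,0,0],"gripper":1},
    {"dp":[0,0,0],"dr":[0,0,0],"gripper":1},
    {"dp":[0,0,0],"dr":[0,0,0],"gripper":1}
  ]
}}

```text
time_s: 8.35
ee_pos: [656.9, -153.2, 63.8]
tcp_rot: [3.141, -0.028, -0.0]
force: [-0.3, -0.6, -0.6]
finger_gap: 0.507
gripper_force: 41.1
```

```bash
python3 go.py 658 -153.5 64 -1
python3 - <<'E'
from m import *
s=grab("side"); crop(s,270,110,350,180,9,"s_c")
E
```

```text
t 8.3 at [ 656.9 -153.2   63.8] yaw -1.0 tilt z [-2.e-04 -0.e+00 -1.e+00] F [-0.3 -0.6 -0.6] gap 0.507 41.1
dr_z total -0.0 dp in old frame [ 0.023  0.006 -0.005] dp in new frame [ 0.023  0.006 -0.005]
```

View pics/s_c.png

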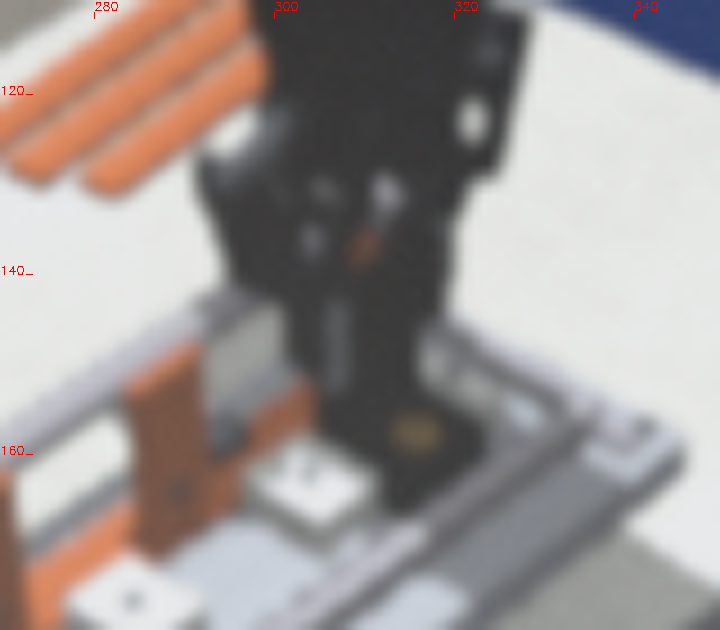

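Emit:
{"op": "move_arm", "data": {
  "increments": [
    {"dp":[0,0,0.02],"dr":[0,0,0],"gripper":1},
    {"dp":[0,0,0],"dr":[0,0,0],"gripper":-0.4},
    {"dp":[0,0,0],"dr":[0,0,0],"gripper":-0.4},
    {"dp":[0,0,0],"dr":[0,0,0],"gripper":-0.4},
    {"dp":[0,0,-0.3],"dr":[0,0,0],"gripper":-0.4},
    {"dp":[0,0,-0.5],"dr":[0,0,0],"gripper":-0.4},
    {"dp":[0,0,-0.5],"dr":[0,0,-0.0125],"gripper":-1},
    {"dp":[0,0,-0.5],"dr":[0,0,-0.0125],"gripper":-1},
    {"dp":[0,0,-0.5],"dr":[0,0,0],"gripper":-1},
    {"dp":[-0.605,0,0],"dr":[0,0,0],"gripper":-1},
    {"dp":[-0.605,0,0],"dr":[0,0,0],"gripper":-1},
    {"dp":[-0.605,0,0],"dr":[0,0,0],"gripper":-1},
    {"dp":[-0.605,0,0],"dr":[0,0,0],"gripper":-1},
    {"dp":[-0.605,0,0],"dr":[0,0,0],"gripper":-1},
    {"dp":[-0.605,0,0],"dr":[0,0,0],"gripper":-1},
    {"dp":[-0.605,0,0],"dr":[0,0,0],"gripper":-1},
    {"dp":[-0.605,0,0],"dr":[0,0,0],"gripper":-1},
    {"dp":[0,0,0],"dr":[0,0,0],"gripper":-1},
    {"dp":[0,0,0],"dr":[0,0,0],"gripper":-1},
    {"dp":[0,0,0],"dr":[0,0,0],"gripper":-1}
  ]
}}

```text
time_s: 10.9
ee_pos: [416.6, -167.7, 178.3]
tcp_rot: [3.14, 0.097, 0.002]
force: [-1.4, -0.2, 0.1]
finger_gap: 0.999
gripper_force: 0.0
```

```bash
python3 go.py 415.3 -167.3 43.5 3.5
python3 - <<'E'
from m import *
s=grab("side"); 
for n,c in (("B",(385.7,196.5)),("C",(416.1,177.8)),("A",(315.6,157))):
  x0,y0=int(c[0])-12,int(c[1])-9
  hsv=cv2.cvtColor(s["bgr"][y0:y0+20,x0:x0+25],cv2.COLOR_BGR2HSV); m=cv2.inRange(hsv,(10,70,40),(30,255,255)); q=np.argwhere(m>0)
  print(n,len(q),(q.mean(0)[::-1]+[x0,y0]).round(1) if len(q) else None, onz(s,*(q.mean(0)[::-1]+[x0,y0]),38 if n=="A" else 18).round(1))
E
```

```text
t 10.9 at [ 416.6 -167.7  178.3] yaw 3.55 tilt z [ 1.5e-03 -1.0e-04 -1.0e+00] F [-1.4 -0.2  0.1] gap 0.999 0.0
dr_z total 0.0003 dp in old frame [-0.026 -0.01   2.695] dp in new frame [-0.026 -0.01   2.695]
B 6 [385.8 196.5] [ 396.2 -169.2   18. ]
C 19 [416.1 177.4] [ 372.4 -293.6   18. ]
A 16 [314.7 157.6] [ 642.4 -150.6   38. ]
```

Emit:
{"op": "move_arm", "data": {
  "increments": [
    {"dp":[0,0,0.385],"dr":[0,0,0],"gripper":-1},
    {"dp":[0,0,0.385],"dr":[0,0,0],"gripper":-1},
    {"dp":[0,0,0.385],"dr":[0,0,0],"gripper":-1},
    {"dp":[0,0,0.385],"dr":[0,0,0],"gripper":-1},
    {"dp":[0,0,0.385],"dr":[0,0,0],"gripper":-1},
    {"dp":[0,0,0.385],"dr":[0,0,0],"gripper":-1},
    {"dp":[0,0,0.385],"dr":[0,0,0],"gripper":-1},
    {"dp":[0,0,0],"dr":[0,0,0],"gripper":-1},
    {"dp":[0,0,0],"dr":[0,0,0],"gripper":1},
    {"dp":[0,0,0],"dr":[0,0,0],"gripper":1},
    {"dp":[0,0,0],"dr":[0,0,0],"gripper":1},
    {"dp":[0,0,0],"dr":[0,0,0],"gripper":1},
    {"dp":[0,0,0],"dr":[0,0,0],"gripper":1},
    {"dp":[0,0,0],"dr":[0,0,0],"gripper":1}
  ],
  "force": 40
}}

```text
time_s: 12.7
ee_pos: [416.5, -168.4, 44.0]
tcp_rot: [3.139, 0.096, 0.004]
force: [-0.8, -1.5, 6.8]
finger_gap: 0.504
gripper_force: 41.2
```

```bash
python3 go.py 659.5 -71.5 160 -1
```

```text
t 12.7 at [ 416.5 -168.4   44. ] yaw 3.49 tilt z [ 0.0023 -0.001  -1.    ] F [-0.8 -1.5  6.8] gap 0.504 41.2
dr_z total 0.0249 dp in old frame [ 4.968 -1.638 -2.32 ] dp in new frame [ 4.825 -2.022 -2.32 ]
```

Emit:
{"op": "move_arm", "data": {
  "increments": [
    {"dp":[0,0,-0.464],"dr":[0,0,0],"gripper":1},
    {"dp":[0,0,-0.464],"dr":[0,0,0.0125],"gripper":1},
    {"dp":[0,0,-0.464],"dr":[0,0,0.0124],"gripper":1},
    {"dp":[0,0,-0.464],"dr":[0,0,0],"gripper":1},
    {"dp":[0,0,-0.464],"dr":[0,0,0],"gripper":1},
    {"dp":[0.482,-0.202,0],"dr":[0,0,0],"gripper":1},
    {"dp":[0.482,-0.202,0],"dr":[0,0,0],"gripper":1},
    {"dp":[0.482,-0.202,0],"dr":[0,0,0],"gripper":1},
    {"dp":[0.482,-0.202,0],"dr":[0,0,0],"gripper":1},
    {"dp":[0.482,-0.202,0],"dr":[0,0,0],"gripper":1},
    {"dp":[0.482,-0.202,0],"dr":[0,0,0],"gripper":1},
    {"dp":[0.482,-0.202,0],"dr":[0,0,0],"gripper":1},
    {"dp":[0.482,-0.202,0],"dr":[0,0,0],"gripper":1},
    {"dp":[0.482,-0.202,0],"dr":[0,0,0],"gripper":1},
    {"dp":[0.482,-0.202,0],"dr":[0,0,0],"gripper":1},
    {"dp":[0,0,0],"dr":[0,0,0],"gripper":1},
    {"dp":[0,0,0],"dr":[0,0,0],"gripper":1},
    {"dp":[0,0,0],"dr":[0,0,0],"gripper":1}
  ]
}}

```text
time_s: 14.95
ee_pos: [657.1, -72.2, 158.8]
tcp_rot: [3.141, -0.029, -0.002]
force: [0.7, -0.0, -1.8]
finger_gap: 0.509
gripper_force: 41.3
```

```bash
cat > br.py <<'E'
import sys
from m import *
# brass insert nearest predicted world point, side view
def br(P,s=None,r=10):
    s=s or grab("side"); c=proj(s,P); x0,y0=int(c[0])-r,int(c[1])-r
    hsv=cv2.cvtColor(s["bgr"][y0:y0+2*r+1,x0:x0+2*r+1],cv2.COLOR_BGR2HSV); m=cv2.inRange(hsv,(12,70,40),(30,255,255)); q=np.argwhere(m>0)
    if len(q)==0: print(P,"none"); return
    u=q.mean(0)[::-1]+[x0,y0]; print(P,len(q),u.round(1),onz(s,*u,P[2]).round(1))
if __name__=="__main__":
    s=grab("side")
    for a in sys.argv[1:]: br(list(map(float,a.split(","))),s)
E
python3 go.py 659 -71.5 64 -1; python3 br.py 639,-71.5,134 642,-150,38 372,-293,18
```

```text
t 14.9 at [657.1 -72.2 158.8] yaw -1.05 tilt z [-1.4e-03 -8.0e-04 -1.0e+00] F [ 0.7 -0.  -1.8] gap 0.509 41.3
dr_z total -0.0003 dp in old frame [ 0.038 -0.014  1.895] dp in new frame [ 0.038 -0.014  1.895]
[639.0, -71.5, 134.0] 9 [296.7 145.4] [636.4 -69.8 134. ]
[642.0, -150.0, 38.0] 19 [315.6 157.5] [ 640.6 -152.8   38. ]
[372.0, -293.0, 18.0] 19 [416.1 177.4] [ 372.4 -293.6   18. ]
```

Emit:
{"op": "move_arm", "data": {
  "increments": [
    {"dp":[0.04,0,0.45],"dr":[0,0,0],"gripper":1},
    {"dp":[0,0,0.45],"dr":[0,0,0],"gripper":1},
    {"dp":[0,0,0.4],"dr":[0,0,0],"gripper":1},
    {"dp":[0,0,0.2],"dr":[0,0,0],"gripper":1},
    {"dp":[0,0,0.1],"dr":[0,0,0],"gripper":1},
    {"dp":[0,0,0.1],"dr":[0,0,0],"gripper":1},
    {"dp":[0,0,0.1],"dr":[0,0,0],"gripper":1},
    {"dp":[0,0,0.08],"dr":[0,0,0],"gripper":1},
    {"dp":[0,0,0],"dr":[0,0,0],"gripper":1},
    {"dp":[0,0,0],"dr":[0,0,0],"gripper":1}
  ]
}}

```text
time_s: 16.25
ee_pos: [660.3, -71.2, 65.2]
tcp_rot: [3.141, -0.027, 0.001]
force: [-0.0, 0.1, -0.7]
finger_gap: 0.505
gripper_force: 41.3
```

```bash
python3 go.py 391.5 -292 180 -4.2; python3 br.py 641,-71.5,38 642,-150,38 372,-293,18
```

```text
t 16.2 at [660.3 -71.2  65.2] yaw -0.99 tilt z [ 4.e-04 -1.e-04 -1.e+00] F [-0.   0.1 -0.7] gap 0.505 41.3
dr_z total 0.0178 dp in old frame [-5.299  4.508 -2.295] dp in new frame [-5.038  4.798 -2.295]
[641.0, -71.5, 38.0] 7 [297.6 170.4] [642.1 -74.2  38. ]
[642.0, -150.0, 38.0] 20 [315.5 157.5] [ 640.9 -152.7   38. ]
[372.0, -293.0, 18.0] 19 [416.1 177.4] [ 372.4 -293.6   18. ]
```

Emit:
{"op": "move_arm", "data": {
  "increments": [
    {"dp":[0,0,0.025],"dr":[0,0,0],"gripper":1},
    {"dp":[0,0,0],"dr":[0,0,0],"gripper":-0.4},
    {"dp":[0,0,0],"dr":[0,0,0],"gripper":-0.4},
    {"dp":[0,0,0],"dr":[0,0,0],"gripper":-0.4},
    {"dp":[0,0,-0.32],"dr":[0,0,0],"gripper":-0.4},
    {"dp":[0,0,-0.5],"dr":[0,0,0],"gripper":-0.4},
    {"dp":[0,0,-0.5],"dr":[0,0,0.0178],"gripper":-0.4},
    {"dp":[0,0,-0.5],"dr":[0,0,0],"gripper":-0.4},
    {"dp":[0,0,-0.5],"dr":[0,0,0],"gripper":-1},
    {"dp":[-0.56,0.533,0],"dr":[0,0,0],"gripper":-1},
    {"dp":[-0.56,0.533,0],"dr":[0,0,0],"gripper":-1},
    {"dp":[-0.56,0.533,0],"dr":[0,0,0],"gripper":-1},
    {"dp":[-0.56,0.533,0],"dr":[0,0,0],"gripper":-1},
    {"dp":[-0.56,0.533,0],"dr":[0,0,0],"gripper":-1},
    {"dp":[-0.56,0.533,0],"dr":[0,0,0],"gripper":-1},
    {"dp":[-0.56,0.533,0],"dr":[0,0,0],"gripper":-1},
    {"dp":[-0.56,0.533,0],"dr":[0,0,0],"gripper":-1},
    {"dp":[-0.56,0.533,0],"dr":[0,0,0],"gripper":-1},
    {"dp":[0,0,0],"dr":[0,0,0],"gripper":-1},
    {"dp":[0,0,0],"dr":[0,0,0],"gripper":-1}
  ]
}}

```text
time_s: 18.8
ee_pos: [392.3, -291.5, 180.9]
tcp_rot: [3.139, -0.114, 0.003]
force: [0.3, 0.1, -0.4]
finger_gap: 1.003
gripper_force: 0.0
```

```bash
python3 go.py 391.5 -292 43.5 -4.2; python3 br.py 641,-71.5,38 642,-150,38 372,-293,18
```

```text
t 18.8 at [ 392.3 -291.5  180.9] yaw -4.16 tilt z [ 2.1e-03 -5.0e-04 -1.0e+00] F [ 0.3  0.1 -0.4] gap 1.003 0.0
dr_z total 0.0002 dp in old frame [-0.015  0.011  2.747] dp in new frame [-0.015  0.011  2.747]
[641.0, -71.5, 38.0] 21 [297.4 170.6] [642.1 -73.4  38. ]
[642.0, -150.0, 38.0] 14 [315.6 157.9] [ 639.5 -151.7   38. ]
[372.0, -293.0, 18.0] 19 [416.4 177.5] [ 371.6 -293.9   18. ]
```

Emit:
{"op": "move_arm", "data": {
  "increments": [
    {"dp":[0,0,0.392],"dr":[0,0,0],"gripper":-1},
    {"dp":[0,0,0.392],"dr":[0,0,0],"gripper":-1},
    {"dp":[0,0,0.392],"dr":[0,0,0],"gripper":-1},
    {"dp":[0,0,0.392],"dr":[0,0,0],"gripper":-1},
    {"dp":[0,0,0.392],"dr":[0,0,0],"gripper":-1},
    {"dp":[0,0,0.392],"dr":[0,0,0],"gripper":-1},
    {"dp":[0,0,0.392],"dr":[0,0,0],"gripper":-1},
    {"dp":[0,0,0],"dr":[0,0,0],"gripper":-1},
    {"dp":[0,0,0],"dr":[0,0,0],"gripper":1},
    {"dp":[0,0,0],"dr":[0,0,0],"gripper":1},
    {"dp":[0,0,0],"dr":[0,0,0],"gripper":1},
    {"dp":[0,0,0],"dr":[0,0,0],"gripper":1},
    {"dp":[0,0,0],"dr":[0,0,0],"gripper":1},
    {"dp":[0,0,0],"dr":[0,0,0],"gripper":1}
  ],
  "force": 40
}}

```text
time_s: 20.6
ee_pos: [392.3, -292.6, 43.7]
tcp_rot: [3.138, -0.115, 0.004]
force: [0.0, -0.0, 6.2]
finger_gap: 0.506
gripper_force: 40.5
```

```bash
python3 go.py 660 10.5 160 -1
```

```text
t 20.6 at [ 392.3 -292.6   43.7] yaw -4.2 tilt z [ 0.0022 -0.0014 -1.    ] F [ 0.  -0.   6.2] gap 0.506 40.5
dr_z total -0.0178 dp in old frame [ 4.895 -6.437 -2.326] dp in new frame [ 5.247 -6.154 -2.326]
```

Emit:
{"op": "move_arm", "data": {
  "increments": [
    {"dp":[0,0,-0.466],"dr":[0,0,0],"gripper":1},
    {"dp":[0,0,-0.466],"dr":[0,0,-0.0178],"gripper":1},
    {"dp":[0,0,-0.466],"dr":[0,0,0],"gripper":1},
    {"dp":[0,0,-0.466],"dr":[0,0,0],"gripper":1},
    {"dp":[0,0,-0.466],"dr":[0,0,0],"gripper":1},
    {"dp":[0.478,-0.559,0],"dr":[0,0,0],"gripper":1},
    {"dp":[0.478,-0.559,0],"dr":[0,0,0],"gripper":1},
    {"dp":[0.478,-0.559,0],"dr":[0,0,0],"gripper":1},
    {"dp":[0.478,-0.559,0],"dr":[0,0,0],"gripper":1},
    {"dp":[0.478,-0.559,0],"dr":[0,0,0],"gripper":1},
    {"dp":[0.478,-0.559,0],"dr":[0,0,0],"gripper":1},
    {"dp":[0.478,-0.559,0],"dr":[0,0,0],"gripper":1},
    {"dp":[0.478,-0.559,0],"dr":[0,0,0],"gripper":1},
    {"dp":[0.478,-0.559,0],"dr":[0,0,0],"gripper":1},
    {"dp":[0.478,-0.559,0],"dr":[0,0,0],"gripper":1},
    {"dp":[0.478,-0.559,0],"dr":[0,0,0],"gripper":1},
    {"dp":[0,0,0],"dr":[0,0,0],"gripper":1},
    {"dp":[0,0,0],"dr":[0,0,0],"gripper":1},
    {"dp":[0,0,0],"dr":[0,0,0],"gripper":1}
  ]
}}

```text
time_s: 22.98
ee_pos: [658.7, 8.9, 158.7]
tcp_rot: [3.14, -0.031, -0.002]
force: [-0.7, -0.1, -0.8]
finger_gap: 0.506
gripper_force: 41.0
```

```bash
python3 go.py 660 10.5 64 -1; python3 br.py 641,10.5,134 641,-71.5,38 641,-151,38
```

```text
t 23.0 at [658.7   8.9 158.7] yaw -1.12 tilt z [-0.0012 -0.0016 -1.    ] F [-0.7 -0.1 -0.8] gap 0.506 41.0
dr_z total -0.0006 dp in old frame [ 0.025 -0.033  1.895] dp in new frame [ 0.025 -0.033  1.895]
[641.0, 10.5, 134.0] 14 [275.2 159.6] [638.   10.7 134. ]
[641.0, -71.5, 38.0] 24 [297.5 170.8] [641.  -72.7  38. ]
[641.0, -151.0, 38.0] 19 [315.6 157.5] [ 640.6 -152.8   38. ]
```

Emit:
{"op": "move_arm", "data": {
  "increments": [
    {"dp":[0.03,0,0.45],"dr":[0,0,0],"gripper":1},
    {"dp":[0,0,0.45],"dr":[0,0,0],"gripper":1},
    {"dp":[0,0,0.4],"dr":[0,0,0],"gripper":1},
    {"dp":[0,0,0.2],"dr":[0,0,0],"gripper":1},
    {"dp":[0,0,0.1],"dr":[0,0,0],"gripper":1},
    {"dp":[0,0,0.1],"dr":[0,0,0],"gripper":1},
    {"dp":[0,0,0.1],"dr":[0,0,0],"gripper":1},
    {"dp":[0,0,0.08],"dr":[0,0,0],"gripper":1},
    {"dp":[0,0,0],"dr":[0,0,0],"gripper":1},
    {"dp":[0,0,0],"dr":[0,0,0],"gripper":1}
  ]
}}

```text
time_s: 24.28
ee_pos: [661.1, 10.9, 65.3]
tcp_rot: [3.141, -0.027, 0.001]
force: [0.2, 0.2, -1.1]
finger_gap: 0.504
gripper_force: 41.1
```

```bash
python3 go.py 660 10.5 64 -1; python3 br.py 641,10.5,38
python3 - <<'E'
from m import *
s=grab("side");t=grab("top")
# treadle pad darkness in top view: contour
for thr in (40,55):
  for p in polys(t,(222,125,262,172),thr,eps=6): print(thr,p.tolist(), onz(t,*p.mean(0),92).round(1))
print("pad expected px top",proj(t,[640,160,90]),"side",proj(s,[640,160,90]))
for p in polys(s,(175,190,245,255),75,eps=6): print("s",p.tolist())
E
```

```text
t 24.3 at [661.1  10.9  65.3] yaw -0.98 tilt z [ 4.e-04 -0.e+00 -1.e+00] F [ 0.2  0.2 -1.1] gap 0.504 41.1
dr_z total 0.0001 dp in old frame [-0.022  0.009  0.025] dp in new frame [-0.022  0.009  0.025]
[641.0, 10.5, 38.0] 13 [276.7 185.5] [643.1  10.6  38. ]
40 [[231.4, 136.6], [229.1, 162.9], [253.1, 163.6], [253.4, 136.6]] [630.  221.9  92. ]
55 [[257.6, 124.6], [254.1, 124.6], [251.6, 130.1], [226.6, 129.1], [230.1, 134.6], [229.1, 163.6], [254.1, 163.6], [254.9, 133.4], [261.4, 133.1], [261.4, 129.1], [257.6, 127.9]] [673.6 201.1  92. ]
pad expected px top [262.68309964 146.54144415] side [233.43950536 202.37931174]
s [[229.9, 229.1], [214.4, 239.4], [215.4, 243.4], [219.4, 245.6], [231.9, 236.4]]
s [[231.6, 215.6], [215.9, 205.6], [194.4, 220.4], [210.9, 230.9]]
s [[174.6, 193.9], [190.1, 207.1], [195.6, 203.1], [193.1, 196.1], [204.6, 189.6], [174.6, 189.6]]
```

Emit:
{"op": "move_arm", "data": {
  "increments": [
    {"dp":[0,0,0.025],"dr":[0,0,0],"gripper":1},
    {"dp":[0,0,0],"dr":[0,0,0],"gripper":-0.4},
    {"dp":[0,0,0],"dr":[0,0,0],"gripper":-0.4},
    {"dp":[0,0,0],"dr":[0,0,0],"gripper":-0.4},
    {"dp":[0,0,-0.32],"dr":[0,0,0],"gripper":-0.4},
    {"dp":[0,0,-0.5],"dr":[0,0,0],"gripper":-0.4},
    {"dp":[0,0,-0.5],"dr":[0,0,0],"gripper":-0.4},
    {"dp":[0,0,-0.5],"dr":[0,0,0],"gripper":-0.4},
    {"dp":[0,0,-0.5],"dr":[0,0,0],"gripper":1},
    {"dp":[-0.5,0,0],"dr":[0,0,0],"gripper":1},
    {"dp":[-0.5,0,0],"dr":[0,0,0],"gripper":1},
    {"dp":[-0.5,0,0],"dr":[0,0,0],"gripper":1},
    {"dp":[-0.5,0,0],"dr":[0,0,0],"gripper":1},
    {"dp":[-0.5,0,0],"dr":[0,0,0],"gripper":1},
    {"dp":[-0.5,0,0],"dr":[0,0,0],"gripper":1},
    {"dp":[0,0,0],"dr":[0,0,0],"gripper":1},
    {"dp":[0,0,0],"dr":[0,0,0],"gripper":1}
  ]
}}

```text
time_s: 26.55
ee_pos: [512.2, 13.4, 180.9]
tcp_rot: [3.141, -0.027, 0.004]
force: [1.0, -1.1, 0.7]
finger_gap: 0.001
gripper_force: 0.0
```

```bash
python3 - <<'E'
from m import *
from br import br
s=grab("side");t=grab("top")
S=[(215.9,205.6),(194.4,220.4),(210.9,230.9),(231.6,215.6)];T=[(253.4,136.6),(231.4,136.6),(229.1,163.0),(253.1,163.6)]
for a,b in zip(S,T): p,e=tri(s,a,t,b); print(p.round(1),e.round(1))
for P in ([641,10.5,38],[641,-71.5,38],[641,-151,38]): br(P,s)
crop(s,180,110,350,260,3.5,"s_d");crop(t,220,110,400,190,3.5,"t_d")
a,b=cv2.imread("pics/s_d.png"),cv2.imread("pics/t_d.png"); b=cv2.copyMakeBorder(b,0,0,0,max(0,a.shape[1]-b.shape[1]),0); a=cv2.copyMakeBorder(a,0,0,0,max(0,b.shape[1]-a.shape[1]),0)
im=np.vstack([a,b]); k=min(800/im.shape[1],600/im.shape[0]); cv2.imwrite("pics/placed.png",cv2.resize(im,None,fx=k,fy=k))
E
python3 go.py 630 205 150 -1
```

```text
[675.2 189.7  78.4] 0.9
[675.6 255.6  79.3] 2.3
[590.6 258.9 106.6] 10.4
[593.1 192.4  98.8] 18.6
[641, 10.5, 38] 24 [277.  185.5] [642.6   9.9  38. ]
[641, -71.5, 38] 25 [297.4 170.9] [640.9 -72.3  38. ]
[641, -151, 38] 5 [317.4 157.8] [ 635.7 -155.3   38. ]
t 26.6 at [512.1  13.5 180.3] yaw -1.0 tilt z [ 1.5e-03  3.0e-04 -1.0e+00] F [ 0.  -0.4 -0.4] gap 0.003 0.0
dr_z total 0.0 dp in old frame [ 2.29  -3.871  0.606] dp in new frame [ 2.29  -3.871  0.606]
```

View pics/placed.png

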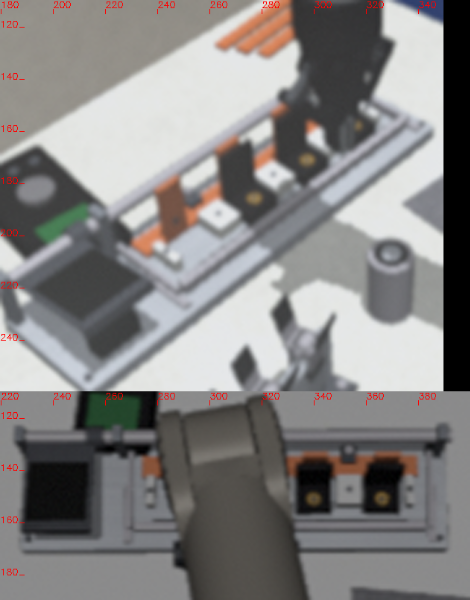

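Run:
```python
from m import *
s=grab("side");t=grab("top")
print("rod",onz(t,300,126.5,70).round(1))
for z in(92,97,102): print(z,[onz(s,*p,z).round(1).tolist() for p in((210.9,230.9),(231.6,215.6))],[onz(t,*p,z).round(1).tolist() for p in((241,161),(241,163.3))])
# side centre of quad
S=np.array([(215.9,205.6),(194.4,220.4),(210.9,230.9),(231.6,215.6)]); print(S.mean(0),onz(s,*S.mean(0),90))
print(t["bgr"].max(2)[130:172,241].tolist())
```

```text
rod [708.   49.7  70. ]
92 [[607.7, 255.5, 92.0], [607.9, 193.2, 92.0]] [[596.0, 223.5, 92.0], [589.0, 223.3, 92.0]]
97 [[603.6, 257.5, 97.0], [603.8, 195.6, 97.0]] [[594.5, 222.5, 97.0], [587.5, 222.4, 97.0]]
102 [[599.5, 259.5, 102.0], [599.7, 198.1, 102.0]] [[593.1, 221.5, 102.0], [586.1, 221.4, 102.0]]
[213.2   218.125] [636.67586227 225.89242465  90.        ]
[55, 52, 53, 54, 54, 54, 48, 26, 13, 14, 15, 12, 12, 12, 14, 14, 15, 14, 13, 16, 15, 13, 15, 15, 15, 17, 14, 14, 20, 34, 49, 50, 52, 33, 40, 74, 95, 126, 133, 134, 120, 84]
```

Emit:
{"op": "move_arm", "data": {
  "increments": [
    {"dp":[0.235,-0.425,0.06],"dr":[0,0,0],"gripper":1},
    {"dp":[0.235,-0.425,0.06],"dr":[0,0,0],"gripper":1},
    {"dp":[0.235,-0.425,0.06],"dr":[0,0,0],"gripper":1},
    {"dp":[0.235,-0.425,0.06],"dr":[0,0,0],"gripper":1},
    {"dp":[0.235,-0.425,0.06],"dr":[0,0,0],"gripper":1},
    {"dp":[0.235,-0.425,0.06],"dr":[0,0,0],"gripper":1},
    {"dp":[0.235,-0.425,0.06],"dr":[0,0,0],"gripper":1},
    {"dp":[0.235,-0.425,0.06],"dr":[0,0,0],"gripper":1},
    {"dp":[0.235,-0.425,0.06],"dr":[0,0,0],"gripper":1},
    {"dp":[0.235,-0.425,0.06],"dr":[0,0,0],"gripper":1},
    {"dp":[0,0,0.33],"dr":[0,0,0],"gripper":1},
    {"dp":[0,0,0.33],"dr":[0,0,0],"gripper":1},
    {"dp":[0,0,0.33],"dr":[0,0,0],"gripper":1},
    {"dp":[0,0,0],"dr":[0,0,0],"gripper":1},
    {"dp":[0,0,0],"dr":[0,0,0],"gripper":1}
  ]
}}

```text
time_s: 28.62
ee_pos: [632.3, 223.6, 100.7]
tcp_rot: [-3.141, 0.028, -0.001]
force: [1.3, -1.2, 0.5]
finger_gap: -0.003
gripper_force: 0.0
```

```bash
python3 go.py 633 224 90 -1; python3 br.py 641,10.5,38 641,-71.5,38 641,-151,38
```

```text
t 28.6 at [632.3 223.6 100.7] yaw -1.02 tilt z [ 5.e-04  1.e-04 -1.e+00] F [ 1.3 -1.2  0.5] gap -0.003 0.0
dr_z total -0.0001 dp in old frame [ 0.014 -0.009  0.213] dp in new frame [ 0.014 -0.009  0.213]
[641.0, 10.5, 38.0] 24 [277.  185.5] [642.6   9.9  38. ]
[641.0, -71.5, 38.0] 21 [297.4 170.6] [642.1 -73.4  38. ]
[641.0, -151.0, 38.0] 15 [315.5 157.7] [ 640.1 -151.9   38. ]
```

Carriers are all still in place, so I'll press: 37 mm down in 8 rows.

Emit:
{"op": "move_arm", "data": {
  "increments": [
    {"dp":[0,0,0.15],"dr":[0,0,0],"gripper":1},
    {"dp":[0,0,0.15],"dr":[0,0,0],"gripper":1},
    {"dp":[0,0,0.1],"dr":[0,0,0],"gripper":1},
    {"dp":[0,0,0.1],"dr":[0,0,0],"gripper":1},
    {"dp":[0,0,0.1],"dr":[0,0,0],"gripper":1},
    {"dp":[0,0,0.1],"dr":[0,0,0],"gripper":1},
    {"dp":[0,0,0.04],"dr":[0,0,0],"gripper":1},
    {"dp":[0,0,0],"dr":[0,0,0],"gripper":1},
    {"dp":[0,0,0],"dr":[0,0,0],"gripper":1}
  ]
}}

```text
time_s: 29.8
ee_pos: [630.6, 224.4, 65.5]
tcp_rot: [3.141, -0.026, -0.003]
force: [-6.0, -1.9, 11.5]
finger_gap: -0.003
gripper_force: 6.2
```

```bash
python3 go.py 633 224 60 -1; python3 br.py 651,10.5,38 651,-71.5,38 650,-151,38
```

```text
t 29.8 at [630.6 224.4  65.5] yaw -0.95 tilt z [-2.1e-03 -4.0e-04 -1.0e+00] F [-6.  -1.9 11.5] gap -0.003 6.2
dr_z total 0.0003 dp in old frame [0.049 0.006 0.11 ] dp in new frame [0.049 0.006 0.11 ]
[651.0, 10.5, 38.0] 26 [275.9 184.8] [646.9   9.9  38. ]
[651.0, -71.5, 38.0] 18 [296.  170.3] [645.8 -71.5  38. ]
[650.0, -151.0, 38.0] 19 [314.6 157.3] [ 643.7 -151.8   38. ]
```

Emit:
{"op": "move_arm", "data": {
  "increments": [
    {"dp":[0,0,0.06],"dr":[0,0,0],"gripper":1},
    {"dp":[0,0,0.06],"dr":[0,0,0],"gripper":1},
    {"dp":[0,0,0.06],"dr":[0,0,0],"gripper":1},
    {"dp":[0,0,0],"dr":[0,0,0],"gripper":1},
    {"dp":[0,0,0],"dr":[0,0,0],"gripper":1}
  ]
}}

```text
time_s: 30.48
ee_pos: [630.8, 224.4, 62.7]
tcp_rot: [3.141, -0.027, -0.0]
force: [-14.7, -5.6, 33.8]
finger_gap: 0.0
gripper_force: 18.1
```

```bash
python3 br.py 651,10.5,38 651,-71.5,38 650,-151,38
```

```text
[651.0, 10.5, 38.0] 21 [275.4 184.6] [648.7  10.2  38. ]
[651.0, -71.5, 38.0] 19 [295.8 170.3] [646.2 -71.3  38. ]
[650.0, -151.0, 38.0] 13 [313.8 157.2] [ 645.8 -150.7   38. ]
```

Emit:
{"op": "move_arm", "data": {
  "increments": [
    {"dp":[0,0,0.02],"dr":[0,0,0],"gripper":1},
    {"dp":[0,0,0],"dr":[0,0,0],"gripper":1},
    {"dp":[0,0,0],"dr":[0,0,0],"gripper":1},
    {"dp":[0,0,0],"dr":[0,0,0],"gripper":1},
    {"dp":[0,0,0],"dr":[0,0,0],"gripper":1},
    {"dp":[0,0,0],"dr":[0,0,0],"gripper":1},
    {"dp":[0,0,0],"dr":[0,0,0],"gripper":1},
    {"dp":[0,0,0],"dr":[0,0,0],"gripper":1},
    {"dp":[0,0,0],"dr":[0,0,0],"gripper":1},
    {"dp":[0,0,0],"dr":[0,0,0],"gripper":1},
    {"dp":[0,0,0],"dr":[0,0,0],"gripper":1},
    {"dp":[0,0,0],"dr":[0,0,0],"gripper":1},
    {"dp":[0,0,0],"dr":[0,0,0],"gripper":1},
    {"dp":[0,0,0],"dr":[0,0,0],"gripper":1}
  ]
}}

```text
time_s: 32.28
ee_pos: [630.9, 224.5, 62.6]
tcp_rot: [3.141, -0.027, 0.001]
force: [-16.4, -7.2, 37.9]
finger_gap: 0.001
gripper_force: 20.0
```

Emit:
{"op": "move_arm", "data": {
  "increments": [
    {"dp":[0,0,-0.15],"dr":[0,0,0],"gripper":1},
    {"dp":[0,0,-0.15],"dr":[0,0,0],"gripper":1},
    {"dp":[0,0,-0.15],"dr":[0,0,0],"gripper":1},
    {"dp":[0,0,-0.15],"dr":[0,0,0],"gripper":1},
    {"dp":[0,0,-0.2],"dr":[0,0,0],"gripper":1},
    {"dp":[0,0,-0.5],"dr":[0,0,0],"gripper":1},
    {"dp":[0,0,-0.5],"dr":[0,0,0],"gripper":1},
    {"dp":[0,0,-0.5],"dr":[0,0,0],"gripper":1},
    {"dp":[0,0,0],"dr":[0,0,0],"gripper":1},
    {"dp":[0,0,0],"dr":[0,0,0],"gripper":1}
  ]
}}

```text
time_s: 33.52
ee_pos: [631.4, 223.5, 166.7]
tcp_rot: [3.14, -0.027, -0.003]
force: [0.9, -0.0, -0.3]
finger_gap: -0.0
gripper_force: 0.0
```

```bash
python3 br.py 648,10.5,38 648,-71.5,38 647,-151,38; python3 go.py 500 100 240 75
python3 - <<'E'
from m import *
s=grab("side");t=grab("top")
crop(s,220,215,325,345,4.5,"s_r"); crop(t,190,195,290,245,8,"t_r")
a,b=cv2.imread("pics/s_r.png"),cv2.imread("pics/t_r.png"); h=580
im=np.hstack([cv2.resize(a,None,fx=h/a.shape[0],fy=h/a.shape[0]),np.zeros((h,0,3),np.uint8)]); cv2.imwrite("pics/rail_s.png",im)
E
```

```text
[648.0, 10.5, 38.0] 21 [275.4 184.6] [648.7  10.2  38. ]
[648.0, -71.5, 38.0] 22 [295.7 170. ] [647.4 -71.9  38. ]
[647.0, -151.0, 38.0] 11 [313.9 157.2] [ 645.6 -150.7   38. ]
t 33.6 at [631.2 223.4 166.3] yaw -0.98 tilt z [-0.0031 -0.0014 -1.    ] F [-0.5  0.7 -0.8] gap -0.003 0.0
dr_z total -0.4221 dp in old frame [-2.58   2.512 -1.474] dp in new frame [-3.062 -1.895 -1.474]
```

View pics/rail_s.png

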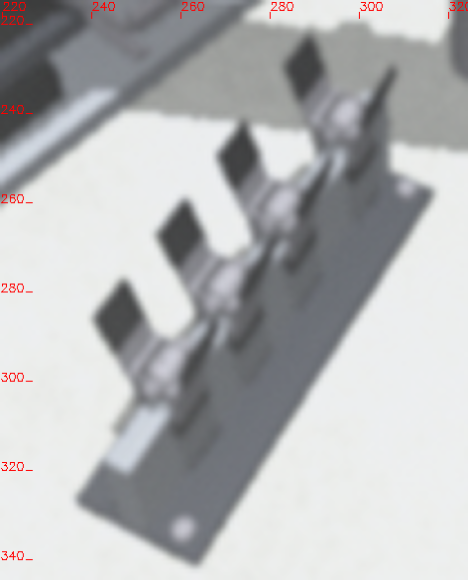

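View pics/t_r.png

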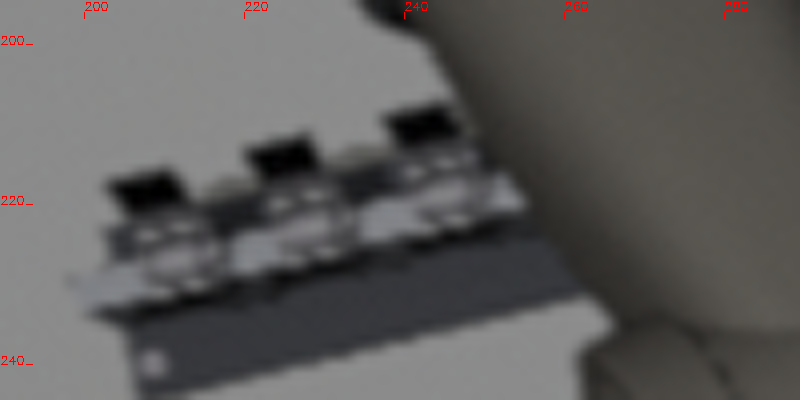

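Run:
```python
from m import *
s=grab("side");t=grab("top"); t["bgr"]=cv2.imread("pics/top0.png"); s["bgr"]=cv2.imread("pics/side0.png")
def blobs(f,box,thr,amin,k=4):
  x0,y0,x1,y1=box; g=cv2.resize(f["bgr"].max(2)[y0:y1,x0:x1],None,fx=k,fy=k,interpolation=cv2.INTER_CUBIC)
  n,l,st,c=cv2.connectedComponentsWithStats((g<thr).astype(np.uint8))
  return [((c[i]+.5)/k-.5+[x0,y0],st[i,4]/k/k) for i in range(1,n) if st[i,4]>amin*k*k]
bs=blobs(s,(234,218,300,305),80,25);bt=blobs(t,(196,198,275,228),28,8)
print([(c.round(1).tolist(),a) for c,a in bs]);print([(c.round(1).tolist(),a) for c,a in bt])
bs=sorted([c for c,a in bs],key=lambda c:c[0]);bt=sorted([c for c,a in bt],key=lambda c:c[0])
for a,b in zip(bs,bt): p,e=tri(s,a,t,b); print("patch",p.round(1),e.round(1))
# bolts
def bright(f,c,r=5):
  x0,y0=c[0]-r,c[1]-r; w=f["bgr"].max(2)[y0:y0+2*r+1,x0:x0+2*r+1].astype(float); w=np.clip(w-np.median(w)-15,0,None); yy,xx=np.mgrid[y0:y0+2*r+1,x0:x0+2*r+1]; return (w*xx).sum()/w.sum(),(w*yy).sum()/w.sum()
B=[(bright(t,(208,240),3),bright(s,(261,334),4)),(bright(t,(279,223),3),bright(s,(311,257),4))]
P=[]
for a,b in B: p,e=tri(t,a,s,b); print("bolt",np.round(a,1),np.round(b,1),p.round(1),e.round(1)); P.append(onz(t,*a,6)[:2])
d=P[1]-P[0]; print("rail dir deg",np.degrees(np.arctan2(-d[1],-d[0])))
# column profiles of bar top in top view at left end & between clips
for u in (200,201,202,217,218,219,234,235,236): print(u,t["bgr"].max(2)[205:240,u].tolist())
```

```text
[([288.0, 230.1], np.float64(40.875)), ([273.2, 250.0], np.float64(49.625)), ([260.1, 267.3], np.float64(57.25)), ([246.4, 285.7], np.float64(64.6875))]
[([263.9, 205.4], np.float64(22.0625)), ([242.5, 210.5], np.float64(23.1875)), ([225.2, 214.7], np.float64(22.75)), ([208.2, 218.8], np.float64(22.75)), ([268.2, 219.1], np.float64(13.5)), ([246.9, 224.3], np.float64(14.625))]
patch [421.8 309.2 116.1] 2.0
patch [432.9 261.4 115.8] 2.0
patch [444.1 212.4 115.5] 2.0
patch [401.7 191.5 191.4] 21.2
bolt [206.1 240.7] [260.6 333. ] [368.7 336.3  25.9] 0.5
bolt [279.3 222.7] [312.5 254.2] [419.5 116.4  23.9] 1.2
rail dir deg 103.01486204996691
200 [134, 134, 133, 134, 134, 134, 133, 133, 133, 134, 134, 134, 134, 133, 134, 133, 133, 134, 134, 134, 134, 133, 134, 133, 129, 126, 128, 130, 125, 117, 129, 135, 134, 133, 133]
201 [134, 133, 134, 134, 133, 133, 134, 133, 134, 133, 134, 134, 133, 132, 134, 134, 135, 132, 131, 131, 133, 134, 133, 129, 129, 127, 128, 127, 111, 97, 124, 134, 134, 134, 133]
202 [133, 133, 133, 133, 133, 134, 133, 134, 134, 134, 133, 134, 126, 117, 126, 134, 134, 132,
[... 334 characters left out ...]
, 45, 76, 83, 85, 88, 63, 33, 25, 28, 38, 54, 56, 57, 57, 58, 58]
219 [134, 133, 133, 135, 133, 134, 134, 133, 129, 126, 130, 128, 100, 83, 59, 38, 30, 29, 39, 72, 104, 110, 114, 108, 67, 28, 24, 32, 38, 52, 57, 56, 57, 58, 57]
234 [133, 134, 133, 134, 134, 134, 135, 128, 101, 87, 73, 44, 33, 31, 31, 48, 83, 93, 85, 79, 65, 40, 27, 24, 39, 54, 56, 57, 57, 57, 57, 59, 56, 70, 112]
235 [133, 134, 134, 133, 134, 134, 135, 128, 100, 83, 63, 39, 31, 31, 33, 63, 104, 112, 112, 106, 71, 35, 24, 30, 42, 53, 56, 56, 57, 57, 57, 57, 56, 77, 123]
236 [133, 134, 134, 134, 129, 130, 134, 128, 100, 82, 57, 35, 31, 31, 45, 86, 120, 127, 128, 119, 73, 35, 33, 39, 49, 55, 56, 57, 57, 57, 57, 57, 58, 83, 127]
```

Run:
```python
from m import *
s=grab("side");t=grab("top")
p4,e=tri(s,(288.0,230.1),t,(263.9,205.4)); print("patch4",p4,e)
b=[onz(t,219,226.4,70),onz(t,236,222.3,70)]; print("bar",b)
a=np.radians(13); ex=np.array([np.cos(a),np.sin(a)]);ey=np.array([-ex[1],ex[0]])
c=np.mean([q[:2]@ex for q in b]); print("bar x coord",[q[:2]@ex for q in b])
for p in ([421.8,309.2],[432.9,261.4],[444.1,212.4],p4[:2]):
  p=np.array(p); print("patch x off",p@ex-c,"clip",(c*ex+(p@ey)*ey).round(1))
  q=c*ex+(p@ey)*ey; print("  proj pin side",proj(s,[*q,86]).round(1),"top",proj(t,[*q,86]).round(1))
```

```text
patch4 [457.98915513 151.79021805 115.62087403] 2.2696141972100303
bar [array([405.30061528, 288.37166303,  70.        ]), array([416.60146357, 238.78813877,  70.        ])]
bar x coord [np.float64(459.78229641028287), np.float64(459.639638631721)]
patch x off 20.833191808533286 clip [401.5 304.5]
  proj pin side [257.4 298. ] top [212.1 227. ]
patch x off 20.89603913001264 clip [412.5 256.7]
  proj pin side [270.5 279.4] top [228.7 223. ]
patch x off 20.78638219275797 clip [423.8 207.7]
  proj pin side [282.9 261.8] top [245.7 218.8]
patch x off 20.685324822774646 clip [437.8 147.1]
  proj pin side [297.1 241.8] top [266.6 213.7]
```

```bash
python3 - <<'E'
from rig import robot; print(robot.get_state()["joint_positions"].round(3))
E
python3 go.py 437.8 147.1 200 -77
```

```text
[-0.132  0.633 -0.407  1.222  0.243  1.335 -2.113]
t 33.9 at [631.8 223.8 167.6] yaw -0.99 tilt z [-1.1e-03 -4.0e-04 -1.0e+00] F [-0.9 -0.9  0.1] gap 0.001 0.0
dr_z total 0.4223 dp in old frame [-3.853  1.601 -0.648] dp in new frame [ 0.622  4.126 -0.648]
```

Emit:
{"op": "move_arm", "data": {
  "increments": [
    {"dp":[0,0,-0.054],"dr":[0,0,-0.0482],"gripper":-1},
    {"dp":[0,0,-0.054],"dr":[0,0,-0.0482],"gripper":-1},
    {"dp":[0,0,-0.054],"dr":[0,0,-0.0482],"gripper":-1},
    {"dp":[0,0,-0.054],"dr":[0,0,-0.0482],"gripper":-1},
    {"dp":[0,0,-0.054],"dr":[0,0,-0.0482],"gripper":-1},
    {"dp":[0,0,-0.054],"dr":[0,0,-0.0482],"gripper":-1},
    {"dp":[0,0,-0.054],"dr":[0,0,-0.0482],"gripper":-1},
    {"dp":[0,0,-0.054],"dr":[0,0,-0.0482],"gripper":-1},
    {"dp":[0,0,-0.054],"dr":[0,0,-0.0482],"gripper":-1},
    {"dp":[0,0,-0.054],"dr":[0,0,-0.0482],"gripper":-1},
    {"dp":[0,0,-0.054],"dr":[0,0,-0.0482],"gripper":-1},
    {"dp":[0,0,-0.054],"dr":[0,0,-0.0482],"gripper":-1},
    {"dp":[-0.089,-0.589,0],"dr":[0,0,0],"gripper":-1},
    {"dp":[-0.089,-0.589,0],"dr":[0,0,0],"gripper":-1},
    {"dp":[-0.089,-0.589,0],"dr":[0,0,0],"gripper":-1},
    {"dp":[-0.089,-0.589,0],"dr":[0,0,0],"gripper":-1},
    {"dp":[-0.089,-0.589,0],"dr":[0,0,0],"gripper":-1},
    {"dp":[-0.089,-0.589,0],"dr":[0,0,0],"gripper":-1},
    {"dp":[-0.089,-0.589,0],"dr":[0,0,0],"gripper":-1},
    {"dp":[0,0,0],"dr":[0,0,0],"gripper":-1}
  ]
}}

```text
time_s: 36.38
ee_pos: [436.8, 145.8, 200.7]
tcp_rot: [1.952, 2.459, -0.004]
force: [0.2, -0.1, -0.3]
finger_gap: 1.0
gripper_force: 0.0
```

```bash
python3 go.py 437.8 147.1 101 103; python3 br.py 648,10.5,38 648,-71.5,38 647,-151,38
python3 - <<'E'
from m import *
print(robot.get_state()["joint_positions"].round(2))
s=grab("side"); crop(s,230,130,350,290,4,"s_k"); im=cv2.imread("pics/s_k.png"); cv2.imwrite("pics/s_k2.png",cv2.resize(im,None,fx=.9,fy=.9))
E
```

```text
t 36.4 at [436.8 145.8 200.7] yaw 103.11 tilt z [-2.0e-04 -2.8e-03 -1.0e+00] F [ 0.2 -0.1 -0.3] gap 1.0 0.0
dr_z total 0.0006 dp in old frame [0.021 0.025 1.993] dp in new frame [0.021 0.025 1.993]
[648.0, 10.5, 38.0] none
[648.0, -71.5, 38.0] none
[647.0, -151.0, 38.0] 15 [314. 157.] [ 645.9 -151.5   38. ]
[ 0.43  0.27 -0.95  1.76  0.23  1.23 -0.35]
```

View pics/s_k2.png

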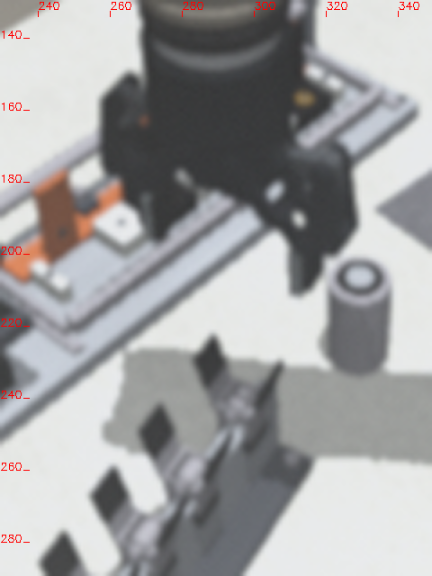

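Emit:
{"op": "move_arm", "data": {
  "increments": [
    {"dp":[0.01,0.01,0.4],"dr":[0,0,0],"gripper":-1},
    {"dp":[0,0,0.4],"dr":[0,0,0],"gripper":-1},
    {"dp":[0,0,0.4],"dr":[0,0,0],"gripper":-1},
    {"dp":[0,0,0.4],"dr":[0,0,0],"gripper":-1},
    {"dp":[0,0,0.39],"dr":[0,0,0],"gripper":-1},
    {"dp":[0,0,0],"dr":[0,0,0],"gripper":-1},
    {"dp":[0,0,0],"dr":[0,0,0],"gripper":1},
    {"dp":[0,0,0],"dr":[0,0,0],"gripper":1},
    {"dp":[0,0,0],"dr":[0,0,0],"gripper":1},
    {"dp":[0,0,0],"dr":[0,0,0],"gripper":1},
    {"dp":[0,0,0],"dr":[0,0,0],"gripper":1},
    {"dp":[0,0,0],"dr":[0,0,0],"gripper":1},
    {"dp":[0,0,0],"dr":[0,0,0],"gripper":1},
    {"dp":[0,0,0],"dr":[0,0,0],"gripper":1}
  ],
  "force": 40
}}

```text
time_s: 38.22
ee_pos: [438.8, 147.4, 101.2]
tcp_rot: [-1.953, -2.461, 0.0]
force: [-0.5, -0.1, -1.0]
finger_gap: 0.307
gripper_force: 44.8
```

```bash
python3 go.py 671.7 10.5 200 89
```

```text
t 38.2 at [438.8 147.4 101.2] yaw 103.13 tilt z [-1.e-04 -0.e+00 -1.e+00] F [-0.5 -0.1 -1. ] gap 0.307 44.8
dr_z total 0.0785 dp in old frame [-3.724  3.915 -1.976] dp in new frame [-2.656  4.706 -1.976]
```

Emit:
{"op": "move_arm", "data": {
  "increments": [
    {"dp":[0,0,-0.3],"dr":[0,0,0],"gripper":1},
    {"dp":[0,0,-0.4],"dr":[0,0,0],"gripper":1},
    {"dp":[0,0,-0.45],"dr":[0,0,0],"gripper":1},
    {"dp":[0,0,-0.45],"dr":[0,0,0],"gripper":1},
    {"dp":[0,0,-0.37],"dr":[0,0,0.0392],"gripper":1},
    {"dp":[0,0,0],"dr":[0,0,0.0393],"gripper":1},
    {"dp":[-0.266,0.471,0],"dr":[0,0,0],"gripper":1},
    {"dp":[-0.266,0.471,0],"dr":[0,0,0],"gripper":1},
    {"dp":[-0.266,0.471,0],"dr":[0,0,0],"gripper":1},
    {"dp":[-0.266,0.471,0],"dr":[0,0,0],"gripper":1},
    {"dp":[-0.266,0.471,0],"dr":[0,0,0],"gripper":1},
    {"dp":[-0.266,0.471,0],"dr":[0,0,0],"gripper":1},
    {"dp":[-0.266,0.471,0],"dr":[0,0,0],"gripper":1},
    {"dp":[-0.266,0.471,0],"dr":[0,0,0],"gripper":1},
    {"dp":[-0.266,0.471,0],"dr":[0,0,0],"gripper":1},
    {"dp":[-0.266,0.471,0],"dr":[0,0,0],"gripper":1},
    {"dp":[0,0,0],"dr":[0,0,0],"gripper":1},
    {"dp":[0,0,0],"dr":[0,0,0],"gripper":1},
    {"dp":[0,0,0],"dr":[0,0,0],"gripper":1}
  ]
}}

```text
time_s: 40.6
ee_pos: [671.2, 11.5, 200.4]
tcp_rot: [-2.239, -2.204, -0.001]
force: [0.2, -0.8, 0.0]
finger_gap: 0.313
gripper_force: 44.9
```

```bash
python3 go.py 671.7 10.5 126 89; python3 br.py 648,10.5,38 648,-71.5,38 647,-151,38
python3 - <<'E'
from m import *
s=grab("side");crop(s,230,90,350,220,4.5,"s_l")
E
```

```text
t 40.6 at [671.2  11.5 200.4] yaw 89.1 tilt z [ 0.e+00  6.e-04 -1.e+00] F [ 0.2 -0.8  0. ] gap 0.313 44.9
dr_z total 0.0005 dp in old frame [-0.019  0.01   1.488] dp in new frame [-0.019  0.01   1.488]
[648.0, 10.5, 38.0] 14 [276.  184.9] [646.6   9.9  38. ]
[648.0, -71.5, 38.0] 7 [295.7 170.4] [646.2 -70.7  38. ]
[647.0, -151.0, 38.0] 15 [314. 157.] [ 645.9 -151.5   38. ]
```

View pics/s_l.png

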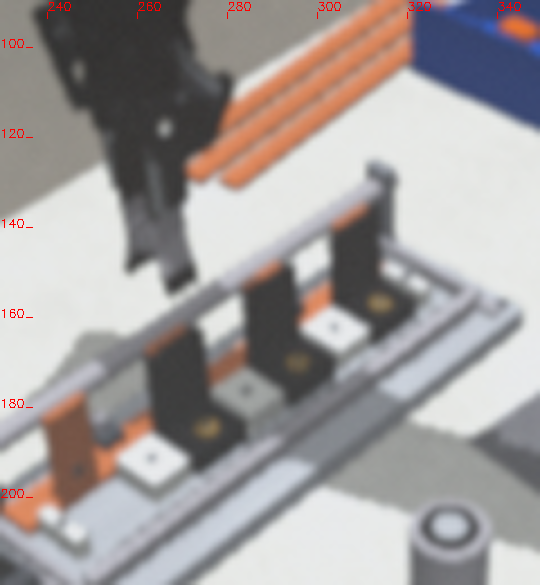

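Emit:
{"op": "move_arm", "data": {
  "increments": [
    {"dp":[-0.01,0.01,0.35],"dr":[0,0,0],"gripper":1},
    {"dp":[0,0,0.35],"dr":[0,0,0],"gripper":1},
    {"dp":[0,0,0.25],"dr":[0,0,0],"gripper":1},
    {"dp":[0,0,0.15],"dr":[0,0,0],"gripper":1},
    {"dp":[0,0,0.12],"dr":[0,0,0],"gripper":1},
    {"dp":[0,0,0],"dr":[0,0,0],"gripper":1},
    {"dp":[0,0,0],"dr":[0,0,0],"gripper":1}
  ]
}}

```text
time_s: 41.58
ee_pos: [672.8, 9.9, 139.3]
tcp_rot: [2.241, 2.201, 0.001]
force: [-0.4, 0.6, -0.8]
finger_gap: 0.309
gripper_force: 44.9
```

```bash
python3 go.py 671.7 10.5 126 89; python3 br.py 648,10.5,38 648,-71.5,38 647,-151,38
```

```text
t 41.6 at [672.8   9.9 139.3] yaw 88.99 tilt z [ 1.1e-03  2.0e-04 -1.0e+00] F [-0.4  0.6 -0.8] gap 0.309 44.9
dr_z total -0.0001 dp in old frame [ 0.012 -0.022  0.267] dp in new frame [ 0.012 -0.022  0.267]
[648.0, 10.5, 38.0] 5 [275. 185.] [648.3  12.1  38. ]
[648.0, -71.5, 38.0] 8 [295.5 170.2] [647.2 -70.9  38. ]
[647.0, -151.0, 38.0] 15 [314. 157.] [ 645.9 -151.5   38. ]
```

Emit:
{"op": "move_arm", "data": {
  "increments": [
    {"dp":[0,0,0.15],"dr":[0,0,0],"gripper":1},
    {"dp":[0,0,0.12],"dr":[0,0,0],"gripper":1},
    {"dp":[0,0,0],"dr":[0,0,0],"gripper":1},
    {"dp":[0,0,0],"dr":[0,0,0],"gripper":-1},
    {"dp":[0,0,0],"dr":[0,0,0],"gripper":-1},
    {"dp":[0,0,0],"dr":[0,0,0],"gripper":-1},
    {"dp":[0,0,0],"dr":[0,0,0],"gripper":-1},
    {"dp":[0,0,-0.4],"dr":[0,0,0],"gripper":-1},
    {"dp":[0,0,-0.4],"dr":[0,0,0],"gripper":-1},
    {"dp":[0,0,-0.4],"dr":[0,0,-0.0392],"gripper":-1},
    {"dp":[0,0,-0.3],"dr":[0,0,-0.0392],"gripper":-1},
    {"dp":[0.619,-0.493,0],"dr":[0,0,0],"gripper":-1},
    {"dp":[0.619,-0.493,0],"dr":[0,0,0],"gripper":-1},
    {"dp":[0.619,-0.493,0],"dr":[0,0,0],"gripper":-1},
    {"dp":[0.619,-0.493,0],"dr":[0,0,0],"gripper":-1},
    {"dp":[0.619,-0.493,0],"dr":[0,0,0],"gripper":-1},
    {"dp":[0.619,-0.493,0],"dr":[0,0,0],"gripper":-1},
    {"dp":[0.619,-0.493,0],"dr":[0,0,0],"gripper":-1},
    {"dp":[0.619,-0.493,0],"dr":[0,0,0],"gripper":-1},
    {"dp":[0,0,0],"dr":[0,0,0],"gripper":-1}
  ]
}}

```text
time_s: 44.12
ee_pos: [421.3, 209.2, 201.0]
tcp_rot: [1.944, 2.467, 0.001]
force: [0.6, 0.2, 0.4]
finger_gap: 1.0
gripper_force: 0.0
```

```bash
python3 go.py 423.8 207.7 101 103; python3 br.py 648,10.5,38 648,-71.5,38 647,-151,38
python3 - <<'E'
from m import *
s=grab("side");crop(s,230,120,350,220,5,"s_m1")
E
```

```text
t 44.1 at [421.3 209.2 201. ] yaw 103.53 tilt z [ 9.e-04  1.e-04 -1.e+00] F [0.6 0.2 0.4] gap 1.0 0.0
dr_z total 0.0029 dp in old frame [-0.041  0.041  2.   ] dp in new frame [-0.04   0.041  2.   ]
[648.0, 10.5, 38.0] none
[648.0, -71.5, 38.0] 17 [296.4 170.1] [645.6 -73.   38. ]
[647.0, -151.0, 38.0] 15 [314. 157.] [ 645.9 -151.5   38. ]
```

View pics/s_m1.png

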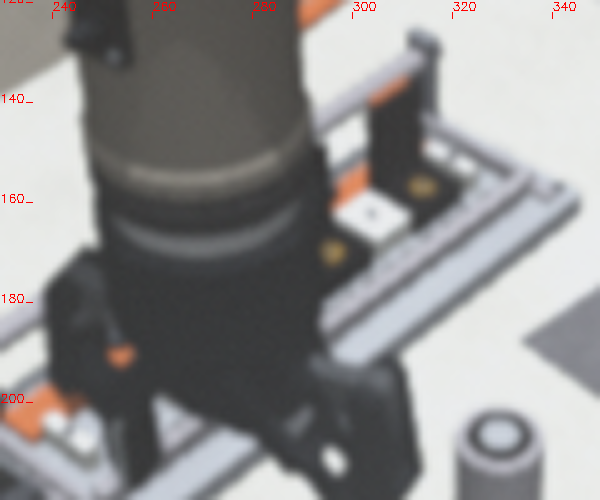

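Emit:
{"op": "move_arm", "data": {
  "increments": [
    {"dp":[-0.02,0.025,0.4],"dr":[0,0,0.002],"gripper":-1},
    {"dp":[0,0,0.4],"dr":[0,0,0],"gripper":-1},
    {"dp":[0,0,0.4],"dr":[0,0,0],"gripper":-1},
    {"dp":[0,0,0.4],"dr":[0,0,0],"gripper":-1},
    {"dp":[0,0,0.39],"dr":[0,0,0],"gripper":-1},
    {"dp":[0,0,0],"dr":[0,0,0],"gripper":-1},
    {"dp":[0,0,0],"dr":[0,0,0],"gripper":1},
    {"dp":[0,0,0],"dr":[0,0,0],"gripper":1},
    {"dp":[0,0,0],"dr":[0,0,0],"gripper":1},
    {"dp":[0,0,0],"dr":[0,0,0],"gripper":1},
    {"dp":[0,0,0],"dr":[0,0,0],"gripper":1},
    {"dp":[0,0,0],"dr":[0,0,0],"gripper":1},
    {"dp":[0,0,0],"dr":[0,0,0],"gripper":1},
    {"dp":[0,0,0],"dr":[0,0,0],"gripper":1}
  ],
  "force": 40
}}

```text
time_s: 45.98
ee_pos: [425.6, 205.5, 100.7]
tcp_rot: [-1.961, -2.454, 0.0]
force: [-0.5, 0.7, -0.3]
finger_gap: 0.308
gripper_force: 44.5
```

```bash
python3 go.py 670.5 -71.5 200 89
```

```text
t 46.0 at [425.6 205.5 100.7] yaw 102.75 tilt z [-1.e-04 -0.e+00 -1.e+00] F [-0.5  0.7 -0.3] gap 0.308 44.5
dr_z total 0.0764 dp in old frame [-6.485  3.555 -1.986] dp in new frame [-5.454  4.994 -1.986]
```

Emit:
{"op": "move_arm", "data": {
  "increments": [
    {"dp":[0,0,-0.3],"dr":[0,0,0],"gripper":1},
    {"dp":[0,0,-0.4],"dr":[0,0,0],"gripper":1},
    {"dp":[0,0,-0.45],"dr":[0,0,0],"gripper":1},
    {"dp":[0,0,-0.45],"dr":[0,0,0],"gripper":1},
    {"dp":[0,0,-0.4],"dr":[0,0,0.0382],"gripper":1},
    {"dp":[0,0,0],"dr":[0,0,0.0382],"gripper":1},
    {"dp":[-0.549,0.499,0],"dr":[0,0,0],"gripper":1},
    {"dp":[-0.549,0.499,0],"dr":[0,0,0],"gripper":1},
    {"dp":[-0.549,0.499,0],"dr":[0,0,0],"gripper":1},
    {"dp":[-0.549,0.499,0],"dr":[0,0,0],"gripper":1},
    {"dp":[-0.549,0.499,0],"dr":[0,0,0],"gripper":1},
    {"dp":[-0.549,0.499,0],"dr":[0,0,0],"gripper":1},
    {"dp":[-0.549,0.499,0],"dr":[0,0,0],"gripper":1},
    {"dp":[-0.549,0.499,0],"dr":[0,0,0],"gripper":1},
    {"dp":[-0.549,0.499,0],"dr":[0,0,0],"gripper":1},
    {"dp":[-0.549,0.499,0],"dr":[0,0,0],"gripper":1},
    {"dp":[0,0,0],"dr":[0,0,0],"gripper":1},
    {"dp":[0,0,0],"dr":[0,0,0],"gripper":1},
    {"dp":[0,0,0],"dr":[0,0,0],"gripper":1}
  ]
}}

```text
time_s: 48.35
ee_pos: [669.8, -71.5, 201.5]
tcp_rot: [-2.238, -2.204, -0.001]
force: [0.9, -0.3, -0.7]
finger_gap: 0.314
gripper_force: 44.6
```

```bash
python3 go.py 670.5 -73.5 139 89; python3 br.py 648,10.5,38 648,-71.5,38 647,-151,38
python3 - <<'E'
from m import *
s=grab("side");crop(s,230,110,330,220,5.4,"s_n")
E
```

```text
t 48.4 at [669.8 -71.5 201.5] yaw 89.14 tilt z [ 3.e-04  1.e-03 -1.e+00] F [ 0.9 -0.3 -0.7] gap 0.314 44.6
dr_z total 0.0008 dp in old frame [-0.039  0.014  1.25 ] dp in new frame [-0.039  0.014  1.25 ]
[648.0, 10.5, 38.0] 22 [275.3 184.5] [649.1  10.1  38. ]
[648.0, -71.5, 38.0] 13 [295.2 170.5] [647.3 -69.5  38. ]
[647.0, -151.0, 38.0] 3 [314.7 157. ] [ 644.4 -152.8   38. ]
```

View pics/s_n.png

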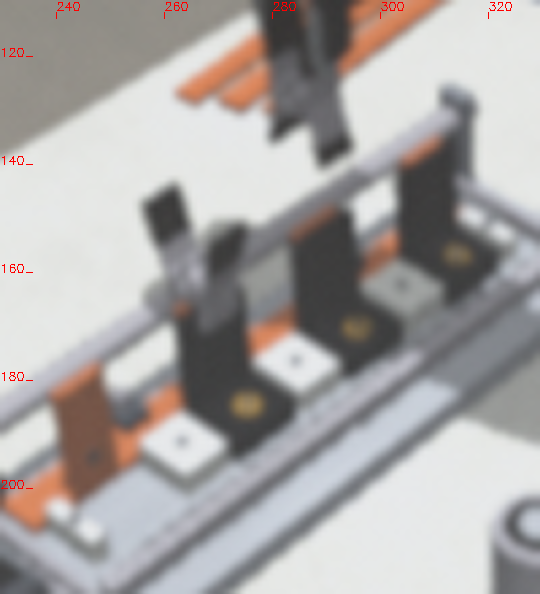

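Clip 1 sits over the plate and lug at about (267,163), near the middle. The next clip hangs open above lug 2.

Emit:
{"op": "move_arm", "data": {
  "increments": [
    {"dp":[-0.01,0.01,0.35],"dr":[0,0,0],"gripper":1},
    {"dp":[0,0,0.35],"dr":[0,0,0],"gripper":1},
    {"dp":[0,0,0.25],"dr":[0,0,0],"gripper":1},
    {"dp":[0,0,0.15],"dr":[0,0,0],"gripper":1},
    {"dp":[0,0,0.12],"dr":[0,0,0],"gripper":1},
    {"dp":[0,0,0],"dr":[0,0,0],"gripper":1},
    {"dp":[0,0,0],"dr":[0,0,0],"gripper":1}
  ]
}}

```text
time_s: 49.32
ee_pos: [671.2, -73.8, 140.3]
tcp_rot: [2.24, 2.201, 0.001]
force: [0.5, 0.4, -0.5]
finger_gap: 0.314
gripper_force: 44.6
```

```bash
python3 go.py 670.5 -73.5 126 89; python3 br.py 648,10.5,38 648,-71.5,38 647,-151,38
```

```text
t 49.3 at [671.2 -73.8 140.3] yaw 88.99 tilt z [ 1.1e-03  1.0e-04 -1.0e+00] F [ 0.5  0.4 -0.5] gap 0.314 44.6
dr_z total -0.0 dp in old frame [ 0.005 -0.013  0.287] dp in new frame [ 0.005 -0.013  0.287]
[648.0, 10.5, 38.0] 22 [275.3 184.5] [649.1  10.1  38. ]
[648.0, -71.5, 38.0] 7 [295.7 170.4] [646.2 -70.7  38. ]
[647.0, -151.0, 38.0] 1 [316. 157.] [ 641.3 -155.4   38. ]
```

Emit:
{"op": "move_arm", "data": {
  "increments": [
    {"dp":[0,0,0.15],"dr":[0,0,0],"gripper":1},
    {"dp":[0,0,0.13],"dr":[0,0,0],"gripper":1},
    {"dp":[0,0,0],"dr":[0,0,0],"gripper":-1},
    {"dp":[0,0,0],"dr":[0,0,0],"gripper":-1},
    {"dp":[0,0,0],"dr":[0,0,0],"gripper":-1},
    {"dp":[0,0,0],"dr":[0,0,0],"gripper":-1},
    {"dp":[0,0,-0.4],"dr":[0,0,0],"gripper":-1},
    {"dp":[0,0,-0.4],"dr":[0,0,0],"gripper":-1},
    {"dp":[0,0,-0.4],"dr":[0,0,-0.0389],"gripper":-1},
    {"dp":[0,0,-0.3],"dr":[0,0,-0.0389],"gripper":-1},
    {"dp":[0.76,-0.355,0],"dr":[0,0,0],"gripper":-1},
    {"dp":[0.76,-0.355,0],"dr":[0,0,0],"gripper":-1},
    {"dp":[0.76,-0.355,0],"dr":[0,0,0],"gripper":-1},
    {"dp":[0.76,-0.355,0],"dr":[0,0,0],"gripper":-1},
    {"dp":[0.76,-0.355,0],"dr":[0,0,0],"gripper":-1},
    {"dp":[0.76,-0.355,0],"dr":[0,0,0],"gripper":-1},
    {"dp":[0.76,-0.355,0],"dr":[0,0,0],"gripper":-1},
    {"dp":[0.76,-0.355,0],"dr":[0,0,0],"gripper":-1},
    {"dp":[0.76,-0.355,0],"dr":[0,0,0],"gripper":-1},
    {"dp":[0.76,-0.355,0],"dr":[0,0,0],"gripper":-1}
  ]
}}

```text
time_s: 51.88
ee_pos: [411.5, 257.6, 201.2]
tcp_rot: [1.955, 2.458, 0.001]
force: [0.2, 0.1, -0.4]
finger_gap: 1.004
gripper_force: 0.0
```

Emit:
{"op": "move_arm", "data": {
  "increments": [
    {"dp":[0,0,0],"dr":[0,0,0],"gripper":-1},
    {"dp":[0,0,0],"dr":[0,0,0],"gripper":-1},
    {"dp":[0,0,0],"dr":[0,0,0],"gripper":-1}
  ]
}}

```text
time_s: 52.25
ee_pos: [413.4, 255.2, 200.6]
tcp_rot: [1.959, 2.456, -0.001]
force: [-0.4, 0.4, -0.0]
finger_gap: 1.001
gripper_force: 0.0
```

```bash
python3 go.py 412.5 256.7 101 103; python3 br.py 648,10.5,38 648,-71.5,38 647,-151,38
python3 - <<'E'
from m import *
s=grab("side"); a=cv2.imread("pics/side0.png"); # check that clip2 still parked (dark patch)
g=s["bgr"].max(2)[255:282,250:275]; print((g<80).sum(), (a.max(2)[255:282,250:275]<80).sum())
E
```

```text
t 52.2 at [413.4 255.2 200.6] yaw 102.84 tilt z [ 1.e-04 -6.e-04 -1.e+00] F [-0.4  0.4 -0. ] gap 1.001 0.0
dr_z total -0.0009 dp in old frame [ 0.033 -0.01   1.992] dp in new frame [ 0.033 -0.01   1.992]
[648.0, 10.5, 38.0] none
[648.0, -71.5, 38.0] 26 [295.5 170. ] [647.9 -71.7  38. ]
[647.0, -151.0, 38.0] 15 [314. 157.] [ 645.9 -151.5   38. ]
69 59
```

Emit:
{"op": "move_arm", "data": {
  "increments": [
    {"dp":[0.033,-0.01,0.4],"dr":[0,0,0],"gripper":-1},
    {"dp":[0,0,0.4],"dr":[0,0,0],"gripper":-1},
    {"dp":[0,0,0.4],"dr":[0,0,0],"gripper":-1},
    {"dp":[0,0,0.4],"dr":[0,0,0],"gripper":-1},
    {"dp":[0,0,0.39],"dr":[0,0,0],"gripper":-1},
    {"dp":[0,0,0],"dr":[0,0,0],"gripper":-1},
    {"dp":[0,0,0],"dr":[0,0,0],"gripper":1},
    {"dp":[0,0,0],"dr":[0,0,0],"gripper":1},
    {"dp":[0,0,0],"dr":[0,0,0],"gripper":1},
    {"dp":[0,0,0],"dr":[0,0,0],"gripper":1},
    {"dp":[0,0,0],"dr":[0,0,0],"gripper":1},
    {"dp":[0,0,0],"dr":[0,0,0],"gripper":1},
    {"dp":[0,0,0],"dr":[0,0,0],"gripper":1},
    {"dp":[0,0,0],"dr":[0,0,0],"gripper":1}
  ],
  "force": 40
}}

```text
time_s: 54.1
ee_pos: [411.4, 258.0, 101.2]
tcp_rot: [-1.956, -2.459, 0.0]
force: [-0.4, -0.8, -0.9]
finger_gap: 0.303
gripper_force: 45.8
```

```bash
python3 go.py 669 -153.5 200 89
```

```text
t 54.1 at [411.4 258.  101.2] yaw 103.0 tilt z [-1.e-04 -0.e+00 -1.e+00] F [-0.4 -0.8 -0.9] gap 0.303 45.8
dr_z total 0.0778 dp in old frame [-9.178  3.168 -1.976] dp in new frame [-8.139  5.294 -1.976]
```

Emit:
{"op": "move_arm", "data": {
  "increments": [
    {"dp":[0,0,-0.4],"dr":[0,0,0],"gripper":1},
    {"dp":[0,0,-0.5],"dr":[0,0,0],"gripper":1},
    {"dp":[0,0,-0.5],"dr":[0,0,0],"gripper":1},
    {"dp":[0,0,-0.5],"dr":[0,0,0.0389],"gripper":1},
    {"dp":[0,0,-0.4],"dr":[0,0,0.0389],"gripper":1},
    {"dp":[-0.678,0.441,0],"dr":[0,0,0],"gripper":1},
    {"dp":[-0.678,0.441,0],"dr":[0,0,0],"gripper":1},
    {"dp":[-0.678,0.441,0],"dr":[0,0,0],"gripper":1},
    {"dp":[-0.678,0.441,0],"dr":[0,0,0],"gripper":1},
    {"dp":[-0.678,0.441,0],"dr":[0,0,0],"gripper":1},
    {"dp":[-0.678,0.441,0],"dr":[0,0,0],"gripper":1},
    {"dp":[-0.678,0.441,0],"dr":[0,0,0],"gripper":1},
    {"dp":[-0.678,0.441,0],"dr":[0,0,0],"gripper":1},
    {"dp":[-0.678,0.441,0],"dr":[0,0,0],"gripper":1},
    {"dp":[-0.678,0.441,0],"dr":[0,0,0],"gripper":1},
    {"dp":[-0.678,0.441,0],"dr":[0,0,0],"gripper":1},
    {"dp":[-0.678,0.441,0],"dr":[0,0,0],"gripper":1},
    {"dp":[0,0,0],"dr":[0,0,0],"gripper":1},
    {"dp":[0,0,0],"dr":[0,0,0],"gripper":1},
    {"dp":[0,0,0],"dr":[0,0,0],"gripper":1}
  ]
}}

```text
time_s: 56.6
ee_pos: [668.6, -151.4, 216.5]
tcp_rot: [-2.237, -2.204, -0.001]
force: [-0.7, 0.5, -0.2]
finger_gap: 0.308
gripper_force: 45.8
```

```bash
python3 go.py 669 -153.5 139 89; python3 br.py 648,10.5,38 648,-71.5,38 647,-151,38
```

```text
t 56.6 at [ 668.6 -151.4  216.5] yaw 89.15 tilt z [-1.e-04  9.e-04 -1.e+00] F [-0.7  0.5 -0.2] gap 0.308 45.8
dr_z total 0.0008 dp in old frame [-0.041  0.008  1.55 ] dp in new frame [-0.041  0.008  1.55 ]
[648.0, 10.5, 38.0] 22 [275.3 184.5] [649.1  10.1  38. ]
[648.0, -71.5, 38.0] 25 [295.6 169.9] [648. -72.  38.]
[647.0, -151.0, 38.0] none
```

Run:
```python
from m import *
s=grab("side")
x0,y0,x1,y1=285,125,345,185
hsv=cv2.cvtColor(s["bgr"][y0:y1,x0:x1],cv2.COLOR_BGR2HSV)
for lo in((8,50,30),(12,40,30)):
  m=cv2.inRange(hsv,lo,(32,255,255)); n,l,st,c=cv2.connectedComponentsWithStats(m); print([((c[i]+[x0,y0]).round(1).tolist(),int(st[i,4])) for i in range(1,n) if st[i,4]>2])
print(s["bgr"][152:163,308:320].max(2)); print(hsv[157-y0,308-x0:320-x0].tolist())
```

```text
[([287.1, 126.6], 24), ([307.3, 138.3], 7), ([299.6, 157.4], 33), ([313.7, 157.0], 11), ([295.7, 169.9], 28)]
[([314.0, 157.0], 15), ([295.8, 169.7], 33)]
[[ 61  62  62  61  61  62  70  86 101 116 125 124]
 [ 62  61  61  62  61  62  63  71  79  93 106 115]
 [ 62  62  62  62  64  66  67  67  67  73  84  95]
 [ 61  63  62  66  70  77  77  74  69  66  68  77]
 [ 63  62  64  69  82  90  89  87  80  69  64  66]
 [ 62  63  62  70  86  96  97  95  86  73  65  63]
 [ 68  63  63  67  78  87  90  90  82  70  63  62]
 [ 97  76  65  65  68  75  77  77  71  66  62  63]
 [151 114  88  72  65  66  65  66  64  62  62  64]
 [201 170 138 106  80  66  64  62  62  63  65  72]
 [228 215 188 148 102  72  63  63  63  67  76  90]]
[[150, 4, 62], [0, 0, 63], [30, 4, 62], [17, 25, 70], [18, 53, 86], [18, 64, 96], [19, 58, 97], [18, 62, 95], [17, 56, 86], [23, 28, 73], [15, 8, 65], [120, 4, 63]]
```

Carrier 3 is in place at (314,157); the mask lost it because it was in shadow. Going down.

Emit:
{"op": "move_arm", "data": {
  "increments": [
    {"dp":[-0.01,0.005,0.35],"dr":[0,0,0],"gripper":1},
    {"dp":[0,0,0.35],"dr":[0,0,0],"gripper":1},
    {"dp":[0,0,0.35],"dr":[0,0,0],"gripper":1},
    {"dp":[0,0,0.25],"dr":[0,0,0],"gripper":1},
    {"dp":[0,0,0.15],"dr":[0,0,0],"gripper":1},
    {"dp":[0,0,0.09],"dr":[0,0,0],"gripper":1},
    {"dp":[0,0,0],"dr":[0,0,0],"gripper":1},
    {"dp":[0,0,0],"dr":[0,0,0],"gripper":1}
  ]
}}

```text
time_s: 57.7
ee_pos: [669.6, -153.8, 139.9]
tcp_rot: [2.24, 2.201, 0.001]
force: [-0.2, -0.5, -0.7]
finger_gap: 0.309
gripper_force: 45.8
```

```bash
python3 go.py 669 -153.5 126 89
```

```text
t 57.7 at [ 669.6 -153.8  139.9] yaw 88.99 tilt z [ 1.3e-03 -1.0e-04 -1.0e+00] F [-0.2 -0.5 -0.7] gap 0.309 45.8
dr_z total -0.0001 dp in old frame [ 0.007 -0.012  0.279] dp in new frame [ 0.007 -0.012  0.279]
```

Emit:
{"op": "move_arm", "data": {
  "increments": [
    {"dp":[0,0,0.15],"dr":[0,0,0],"gripper":1},
    {"dp":[0,0,0.13],"dr":[0,0,0],"gripper":1},
    {"dp":[0,0,0],"dr":[0,0,0],"gripper":-1},
    {"dp":[0,0,0],"dr":[0,0,0],"gripper":-1},
    {"dp":[0,0,0],"dr":[0,0,0],"gripper":-1},
    {"dp":[0,0,0],"dr":[0,0,0],"gripper":-1},
    {"dp":[0,0,-0.4],"dr":[0,0,0],"gripper":-1},
    {"dp":[0,0,-0.5],"dr":[0,0,0],"gripper":-1},
    {"dp":[0,0,-0.5],"dr":[0,0,0],"gripper":-1},
    {"dp":[0,0,-0.5],"dr":[0,0,0],"gripper":-1},
    {"dp":[-0.4,-0.6,0],"dr":[0,0,0],"gripper":-1},
    {"dp":[-0.4,-0.6,0],"dr":[0,0,0],"gripper":-1},
    {"dp":[-0.4,-0.6,0],"dr":[0,0,0],"gripper":-1},
    {"dp":[-0.4,-0.6,0],"dr":[0,0,0],"gripper":-1},
    {"dp":[-0.4,-0.6,0],"dr":[0,0,0],"gripper":-1},
    {"dp":[-0.4,-0.6,0],"dr":[0,0,0],"gripper":-1},
    {"dp":[-0.4,-0.6,0],"dr":[0,0,0],"gripper":-1},
    {"dp":[-0.4,-0.6,0],"dr":[0,0,0],"gripper":-1},
    {"dp":[0,0,0],"dr":[0,0,0],"gripper":-1},
    {"dp":[0,0,0],"dr":[0,0,0],"gripper":-1}
  ]
}}

```text
time_s: 60.2
ee_pos: [427.1, -309.0, 220.7]
tcp_rot: [2.24, 2.202, 0.002]
force: [0.6, 0.4, 0.7]
finger_gap: 1.004
gripper_force: 0.0
```

```bash
python3 go.py 669 -153.5 126 89; python3 br.py 648,10.5,38 648,-71.5,38 647,-151,38
python3 - <<'E'
from m import *
s=grab("side");a=cv2.imread("pics/side0.png")
# appearance of each clip at its lug relative to lug 1 (seen good): dark handle patches above the plate
for y in(10.5,-71.5,-153.5):
  x=671.5+.0175*(y-10); 
  for dx in (20.8,): print(y,"handle patch expected",proj(s,[x+dx,y,141]).round(1),end=" ")
  c=proj(s,[x+20.8,y,141]).astype(int); g=s["bgr"].max(2)[c[1]-12:c[1]+13,c[0]-9:c[0]+10]; m=(g<85)
  n,l,st,cc=cv2.connectedComponentsWithStats(m.astype(np.uint8)); print([((cc[i]+c-[9,12]).round(1).tolist(),int(st[i,4])) for i in range(1,n) if st[i,4]>5])
# bystanders: fraction changed in initial vs now
for n,(u,v) in {"cellmid":(329,217),"cell2":(420,133),"tape":(381,140),"cell3":(139,294),"driver":(215,357)}.items():
  print(n,np.abs(s["bgr"][v-15:v+16,u-15:u+16].astype(int)-a[v-15:v+16,u-15:u+16]).mean().round(1))
print("treadle",np.abs(s["bgr"][190:250,180:240].astype(int)-a[190:250,180:240]).mean())
E
```

```text
t 60.2 at [ 427.1 -309.   220.7] yaw 89.03 tilt z [ 1.4e-03  1.0e-04 -1.0e+00] F [0.6 0.4 0.7] gap 1.004 0.0
dr_z total 0.0002 dp in old frame [3.192 4.784 1.894] dp in new frame [3.194 4.783 1.894]
[648.0, 10.5, 38.0] 22 [275.3 184.5] [649.1  10.1  38. ]
[648.0, -71.5, 38.0] 24 [295.5 169.8] [648.4 -72.2  38. ]
[647.0, -151.0, 38.0] 17 [313.9 156.8] [ 646.8 -152.2   38. ]
10.5 handle patch expected [260.5 149.1] [([260.5, 149.7], 39), ([269.0, 158.5], 6)]
-71.5 handle patch expected [282.5 135.3] [([282.1, 136.0], 36), ([290.8, 144.5], 8)]
-153.5 handle patch expected [302.7 122.5] [([302.9, 123.0], 35)]
cellmid 1.4
cell2 1.0
tape 11.7
cell3 1.2
driver 1.2
treadle 1.1969444444444444
```

```bash
python3 -c "
from rig import robot; print(robot.hand_in())"
```

```text
the job is handed in; nothing more can be done
None
```

I handed the job in at about 60 s of the 210 s, with all three carriers flush at their lugs, each clipped near its middle, and the treadle up. No verdict came back, and my last checks were image measurements: each insert and clip was within about 1 px of where it should be, the cells and screwdriver were unchanged, and the tape's image patch had changed, which I put down to the arm or its shadow and did not check.

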